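# Unload the sample carousel into a nested stack and lock it on the control beaker

## Task

The sample carousel is locked: raise its red-ended lever, then turn the carousel by its centre handle to bring each blue beaker in turn to the loading gate between the yellow posts, lift it out there and nowhere else, and nest it in the black stacking stand, every further one inside the last, each straight and lowered gently until it rests, never pressed tight. When all the blue beakers are stacked, turn the carousel until the white beaker, which stays in its pocket, stands at the gate, and lower the lever fully home so that the carousel is locked there. Leave the timer and the markers where they lie.

Things in the scene. Friction and masses are not known exactly. Their poses are not given: they have to be found in the camera images.
- sampler: Fixed white base, 244 mm across, of the sample carousel. Origin: on the turning axis at table height; z up; its -x axis points to the loading gate, the side towards the robot marked by two yellow posts (62 mm high, 12 mm thick, 88 mm apart, 138 mm in front of the axis).
- carousel (a joint): Angle of the grey carousel, rad, growing counter-clockwise seen from above, 0 at the start; turns endlessly, stays where left (resistance 0.05 N m). Deck 36 mm above the table, 5 pockets 72 deg apart, 85 mm from the axis, each with four white lugs 28 mm high round the beaker. It locks only at multiples of 72 deg (1.2566 rad), where a pocket faces the gate, give or take 3.5 deg.
- handle (a point): Middle of the black bar handle on the carousel's centre post, on the axis, 146 mm above the table; turns with the carousel. The bar is 44 mm long (this point's x axis), 14 mm thick (its y axis) and 40 mm high (126 to 166 mm above the table), above the beakers' rims (116 mm).
- gate (a point): Point on the deck, 36 mm above the table, fixed to the base, at the centre of the pocket that faces the loading gate.
- lock_lever (a joint): Lock lever, rad: 0 fully down (its 8 mm pawl in a 24 mm notch of the carousel's raised rim: locked), 0.6 fully raised; the carousel turns freely above 0.4. Stays where it is left (about 1.3 N at the grip). With the pawl on the rim (radius 118 to 130 mm, top at 52 mm) beside a notch it cannot go below about 0.25.
- lever_grip (a point): Middle of the lever's red end grip, a disc 22 mm across whose flat faces are 18 mm apart along this point's y axis (horizontal, parallel to the hinge), so it is pinched along y. 85 mm above the table when the lever is down; swings up and back towards the pivot as the lever is raised.
- lever_pivot (a point): The lever's hinge, 50 mm above the table; y is the hinge line, the same for grip and pivot. At lever angle a the grip stands 95 cos a - 35 sin a mm horizontally from here and 95 sin a + 35 cos a mm above it.
- stand: Black stacking cup on a loose round weighted foot (92 mm across, 10 mm high, 0.6 to 0.9 kg). Its cup is shaped like the beakers, rim 90 mm up. Origin: centre of the foot's underside, z up. A beaker set in it, or in another beaker, rests on the taper about 35 mm above the one below (undersides 45, 80, 115 mm above this origin, give or take 3), so its upper 35 mm stays free to hold.
- blue_a: Blue beaker, tapered, foot 32 mm across, rim 56 mm across, 80 mm high, wall 5.2 mm, hollow with a 5 mm floor, 36 to 63 g. Origin: centre of its underside, z up along its axis. The number of blue beakers varies. Smooth plastic: pushed into the stack with over 10 N or so it begins to wedge.
- blue_b: Blue beaker, the same as blue_a.
- blue_c: Blue beaker, the same as blue_a.
- white_beaker: White beaker in one of the pockets, of the same shape (45 g). Origin: centre of its underside.
- timer: White kitchen-type timer, 61x61x21 mm, lying on the table; bystander, leave alone.
- marker_red: Red felt marker, 130 mm, lying on the table; bystander, leave alone.
- marker_black: Black felt marker, 130 mm, lying on the table; bystander, leave alone.
Mind the look-alikes: they are no part of the job. Leave any turquoise look-alike of the blue_b alone. What is shaped like the blue_c but turquoise is not meant.

How it is judged:
On the way, in this order (a step that is already met when the one before it is completed fails the run):
1. the lock lever is raised, beyond 0.4 rad (value of joint lock_lever above 0.4 rad), for 0.2 s.
2. all blue beakers are nested in the stand and released (horizontal distance between each of blue_a, blue_b, blue_c and stand below 0.01 m and angle between each of blue_a, blue_b, blue_c's own z axis and vertical below 0.12 rad and (z of blue_a in the frame of stand between 0.038 and 0.054 m or z of blue_a in the frame of stand between 0.073 and 0.089 m or z of blue_a in the frame of stand between 0.108 and 0.124 m) and linear speed of each of blue_a, blue_b, blue_c below 0.02 m/s and (z of blue_b in the frame of stand between 0.038 and 0.054 m or z of blue_b in the frame of stand between 0.073 and 0.089 m or z of blue_b in the frame of stand between 0.108 and 0.124 m) and (z of blue_c in the frame of stand between 0.038 and 0.054 m or z of blue_c in the frame of stand between 0.073 and 0.089 m or z of blue_c in the frame of stand between 0.108 and 0.124 m) and contact force between the fingers and blue_a below 0.1 N and contact force between the fingers and blue_b below 0.1 N and contact force between the fingers and blue_c below 0.1 N), for 0.3 s.
At the end, for the whole second after the job is handed in: Every blue beaker nested in the stand: tilt under 0.12 rad, within 10 mm of its axis, underside 45, 80 or 115 mm (-7/+9) above the stand's origin; stand upright on the table; white beaker in its pocket within 15 mm of the gate point; lever below 0.08 rad (horizontal distance between each of blue_a, blue_b, blue_c and stand below 0.01 m and angle between each of blue_a, blue_b, blue_c, white_beaker's own z axis and vertical below 0.12 rad and (z of blue_a in the frame of stand between 0.038 and 0.054 m or z of blue_a in the frame of stand between 0.073 and 0.089 m or z of blue_a in the frame of stand between 0.108 and 0.124 m) and linear speed of each of blue_a, blue_b, blue_c below 0.02 m/s and (z of blue_b in the frame of stand between 0.038 and 0.054 m or z of blue_b in the frame of stand between 0.073 and 0.089 m or z of blue_b in the frame of stand between 0.108 and 0.124 m) and (z of blue_c in the frame of stand between 0.038 and 0.054 m or z of blue_c in the frame of stand between 0.073 and 0.089 m or z of blue_c in the frame of stand between 0.108 and 0.124 m) and angle between stand's own z axis and vertical below 0.08 rad and height (world z) of stand below 0.01 m and value of joint lock_lever below 0.08 rad and horizontal distance between white_beaker and gate below 0.015 m and z of white_beaker in the frame of sampler between 0.03 and 0.046 m); the robot touches nothing.
It fails at once if a blue beaker is lifted out of the carousel away from the loading gate ((z of blue_a in the frame of sampler between 0.066 and 0.096 m and horizontal distance between blue_a and sampler below 0.105 m and horizontal distance between blue_a and gate above 0.045 m) or (z of blue_b in the frame of sampler between 0.066 and 0.096 m and horizontal distance between blue_b and sampler below 0.105 m and horizontal distance between blue_b and gate above 0.045 m) or (z of blue_c in the frame of sampler between 0.066 and 0.096 m and horizontal distance between blue_c and sampler below 0.105 m and horizontal distance between blue_c and gate above 0.045 m)).
It fails at once if a beaker is pressed into the stack so hard that the contact forces round its taper exceed 120 N (about 25 N of push) (contact force between any of blue_a, blue_b, blue_c and stand above 120 N or contact force between blue_a and blue_b above 120 N or contact force between any of blue_a, blue_b and blue_c above 120 N).
It fails at once if the white beaker is lifted or tipped out of its pocket (z of white_beaker in the frame of sampler above 0.056 m or angle between white_beaker's own z axis and vertical above 0.5 rad).
It fails at once if the timer or a marker is pushed aside by more than 30 mm (distance of any of timer, marker_red, marker_black from where it was at the start of the episode above 0.03 m).
Of blue_a, blue_b, blue_c only 2 to 3 are there at a start; the rules pass over those that are not, and their reading is None.
At some moment in a run one of stand may be knocked a few centimetres aside while the robot is not near it.
It also fails if it takes over 210 s, if anything falls off the work surface, if the arm or the gripper's body presses on something with over 40 N, if the wrist force passes 120 N, or if a joint passes its speed limit or range.

## Robot

A 7-joint arm with a two-finger parallel gripper is mounted at the origin on a cart in front of the work surface, level with it; the furniture and walls round the work are solid. World frame = base frame: x ahead of the robot, y to its left, z up, the work surface at z = 0. Lengths are in m, angles in rad, forces in N, time in s.
With the tool pointing down it reaches from about 0.4 to 0.875 m from the base axis. Payload 4.4 kg.
Tool frame: the origin (TCP) lies midway between the tips of the shut fingers; the grasp point (between the pads) lies 19 mm behind it; y points along the fingers, x is the direction in which the jaws open and shut, and the axes are right-handed (so a half turn about y gives the same grasp; the last joint's range is limited). The gripper opens to 85 mm and grips with 20 to 120 N. Pads are 22 mm wide; open, the fingers measure 114 mm over their backs; the gripper's body (76 mm by 85 mm) begins 54 mm behind the grasp point. The pads swing forward as they close: fully open they stand 13 mm farther back than shut.
Start: joints at [1.16, 0.628, 0.038, 1.517, -0.027, 0.996, -0.02], TCP at [0.22, -0.612, 0.231] pointing down, gripper open.
Joint ranges: [-3.06, 3.06], [-0.37, 2.12], [-1.25, 1.32], [0.18, 2.47], [-1.1, 4.24], [0.23, 1.98], [-2.94, 2.94]. Speed limits (rad/s): [2.57, 2.57, 3.14, 3.14, 3.14, 3.14, 3.14].

## Interface

Orientations are given as a unit quaternion [x, y, z, w].
In Python, from bench import * gives the robot as it stands.
- The arm moves only by the tool servo_tool, never from a script. Its argument "deltas" is a list of rows, each a list of 6 numbers: the shift along the tool's x, y, z in m, then the turn, a rotation vector about the tool's x, y, z in degrees. A call has 1 to 12 rows; each row shifts and turns the pose as measured when the row begins, along the tool's axes as they then stand; what a row does not reach is not made up. A row lasts 1/8 s, in which the tool goes at most 62.5 mm and 10.7 degrees, less where a joint would pass 70% of its speed; a pose out of reach is approached as far as the arm can. A call with a gripper value outside its range is refused whole. "claw" is the closure, from -1 (fully open) to 1 (shut), set as the call begins (left out, the last holds). The fingers move at their own pace and stop on an object; "newtons" is the grip in N (left out, the last holds). Time passes only in rows, so rows that do not move let the fingers close. It gives the time, the measured TCP pose, the force and the opening at its end, in the units of the state.
- observe(): the state, without advancing time (a new reading comes with each control period).
- get_image(name): name is "side" or "top" or "wrist"; returns a dict with "img" (480x640x3 uint8, blue, green, red), "fx", "fy", "cx", "cy" (pixels), "rvec" (rotation vector, rad) and "tvec" (3), from world to camera coordinates, as OpenCV has them; the wrist camera has in their place "tool_from_camera" (4x4, takes a point from camera to tool coordinates, whose origin is the TCP and whose axes are the tool frame's). Camera axes: x right, y down, z forward; pixel columns grow to the right and rows downward; lengths in m; the calibration is good to about 2 mm. A picture is of the moment at which its call begins: read the wrist's pose just before it. There is no depth.
- hand_in(): hands the job in, once; it reports no verdict.
The state is a dict: "clock": time; "joint_pos": joint angles; "joint_vel": joint speeds; "joint_efforts": joint torques, N m; "tool_pos": TCP position; "tcp_rot": TCP orientation; "ft_force": force on the tool from outside, world axes, zero at the start; "torque": the same for the moment, N m; "opening": opening from 0.0 (shut) to 1.0 (fully open).
Only numpy, scipy, OpenCV 4.12 (cv2) and the standard library are available. Lean on these libraries where they do the work, as an engineer would, in place of code of your own. Each camera call takes 0.05 s, during which the arm holds its last target.

## Working session

There is one attempt and no reset: what is moved stays moved. The work goes in short steps, Python scripts to look and compute and a tool call to move; the robot and the scene stay as the last step left them, time stands still between calls to the robot, and variables do not carry over. Pictures are saved under pics/ and viewed, and the job is handed in when it is done.

Besides the shell and the picture viewer there is one more tool, called after "Emit:" by a JSON object that holds its "name" and its "arguments". servo_tool: Moves the arm, as the interface text tells. Its arguments: {"type":"object","properties":{"deltas":{"type":"array","items":{"type":"array","items":{"type":"number"}}},"claw":{"type":"number"},"newtons":{"type":"number"}},"required":["deltas"]}

```bash
mkdir -p pics; ls; python3 - <<'E'
from bench import *
import cv2
s=observe(); print(s)
for n in ("side","top","wrist"):
    d=get_image(n); cv2.imwrite(f"pics/{n}0.png",d["img"]); print(n,{k:v for k,v in d.items() if k!="img"})
E
```

```text
pics
{'clock': 0.0, 'joint_pos': array([ 1.16021578,  0.62930258,  0.03844645,  1.51839704, -0.02702562,
        0.99629711, -0.02002968]), 'joint_vel': array([-7.51313355e-04,  1.36887298e-03, -1.05984464e-04, -1.03431196e-03,
       -2.11207556e-04, -1.59322899e-03, -2.56253632e-05]), 'joint_efforts': array([-7.03130831e-05, -5.63396430e+01,  1.22631636e+00, -1.93445063e+01,
        1.10984186e-02,  1.05486129e-02, -2.70710575e-05]), 'tool_pos': array([ 0.2195098 , -0.61113683,  0.2304081 ]), 'tcp_rot': array([-0.57796522,  0.40737998, -0.40628725,  0.57873001]), 'ft_force': array([-0.0713323 ,  0.44006121,  0.37318304]), 'torque': array([ 0.01306897,  0.03415124, -0.00885148]), 'opening': 0.999885379217732}
side {'fx': 537.0567326941357, 'fy': 537.0567326941357, 'cx': 321.163475811232, 'cy': 234.22819552619163, 'rvec': array([-0.04894786, -2.68759753,  1.61231681]), 'tvec': array([0.59821548, 0.24082209, 0.90247796])}
top {'fx': 456.1400618228128, 'fy': 456.1400618228128, 'cx': 325.7130548408796, 'cy': 243.68405322784744, 'rvec': array([ 2.18605842, -2.2178208 ,  0.08914448]), 'tvec': array([-0.36053418,  0.60759904,  1.1567707 ])}
wrist {'fx': 361.91625155066237, 'fy': 361.91625155066237, 'cx': 318.3730240408238, 'cy': 236.78521447900948, 'tool_from_camera': array([[ 9.99999652e-01, -5.44584652e-04, -6.31911823e-04,
         2.30589495e-04],
       [ 4.30667517e-04, -3.11721106e-01,  9.50173546e-01,
        -1.42897213e-01],
       [-7.14430182e-04, -9.50173487e-01, -3.11720763e-01,
         8.04343132e-02],
       [ 0.00000000e+00,  0.00000000e+00,  0.00000000e+00,
         1.00000000e+00]])}
```

View pics/side0.png

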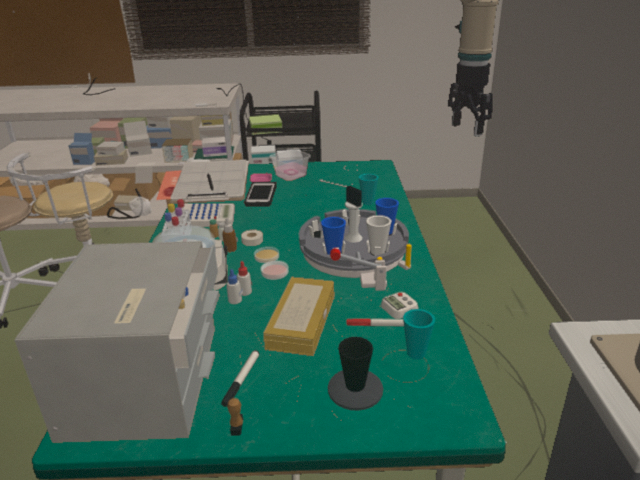

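View pics/top0.png

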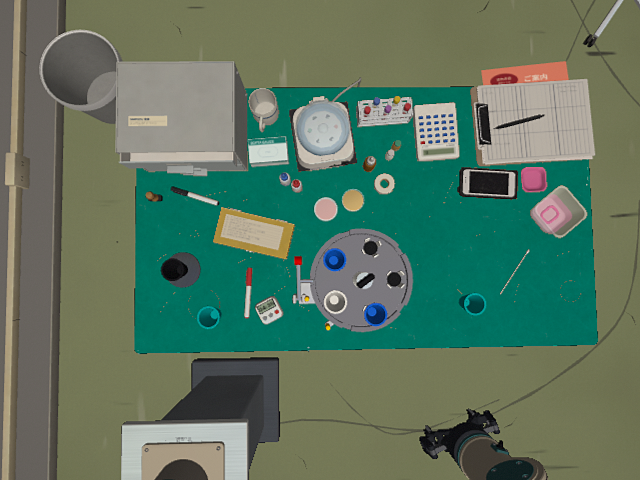

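View pics/wrist0.png

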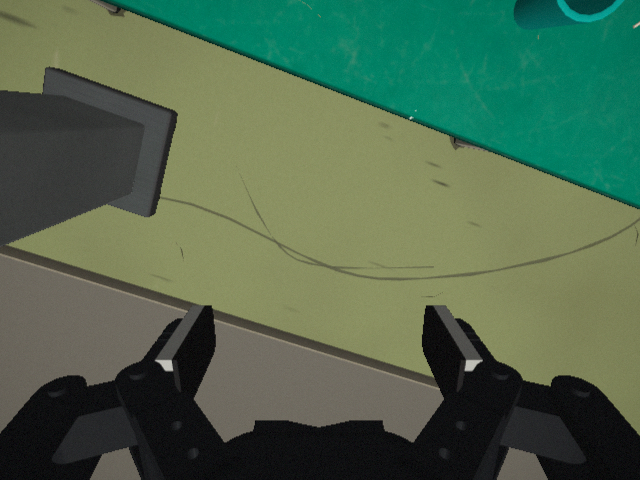

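```bash
cat > h.py <<'E'
from bench import *
import cv2, numpy as np
from scipy.spatial.transform import Rotation as R
def cam(d):
    if "rvec" in d:
        Rm=cv2.Rodrigues(d["rvec"])[0]; return Rm.T, -Rm.T@d["tvec"]
    s=d["state"]; T=d["tool_from_camera"]; Rt=R.from_quat(s["tcp_rot"]).as_matrix()
    return Rt@T[:3,:3], Rt@T[:3,3]+s["tool_pos"]
def grab(n,save=None):
    s=observe(); d=get_image(n); d["state"]=s
    if save: cv2.imwrite("pics/"+save,d["img"])
    return d
def ray(d,u,v):
    Rc,o=cam(d); return o,Rc@np.array([(u-d["cx"])/d["fx"],(v-d["cy"])/d["fy"],1])
def onz(d,u,v,z):
    o,r=ray(d,u,v); return o+r*(z-o[2])/r[2]
def proj(d,p):
    Rc,o=cam(d); q=Rc.T@(np.array(p)-o); return q[0]/q[2]*d["fx"]+d["cx"],q[1]/q[2]*d["fy"]+d["cy"]
def tri(ds,uvs):
    A=np.zeros((3,3));b=np.zeros(3);L=[]
    for d,(u,v) in zip(ds,uvs):
        o,r=ray(d,u,v); r=r/np.linalg.norm(r); P=np.eye(3)-np.outer(r,r); A+=P;b+=P@o
        L.append((o,r))
    x=np.linalg.solve(A,b)
    return x,[np.linalg.norm((np.eye(3)-np.outer(r,r))@(x-o)) for o,r in L]
def crop(d,u0,v0,u1,v1,k,name): cv2.imwrite("pics/"+name,cv2.resize(d["img"][v0:v1,u0:u1],None,fx=k,fy=k,interpolation=cv2.INTER_CUBIC))
E
python3 - <<'E'
from h import *
t=grab("top"); s=grab("side")
crop(t,280,220,430,340,5,"t1.png"); crop(s,290,180,430,300,5,"s1.png")
print(cam(t)[1],cam(s)[1])
print("axis@36",onz(t,364,281,.036))
for n,(u,v),z in [("white",(336,300),.116),("bl1",(375,314),.116),("bl2",(334,260),.116),("stand",(174,269),.09)]: print(n,onz(t,u,v,z))
E
```

```text
[ 0.53301243 -0.34293561  1.19815394] [0.59959837 0.6690329  0.65053845]
axis@36 [ 0.50502898 -0.4649696   0.036     ]
white [ 0.46327247 -0.38943872  0.116     ]
bl1 [ 0.42889077 -0.48103415  0.116     ]
bl2 [ 0.55773462 -0.38623752  0.116     ]
stand [ 0.54227203 -0.0012787   0.09      ]
```

View pics/t1.png

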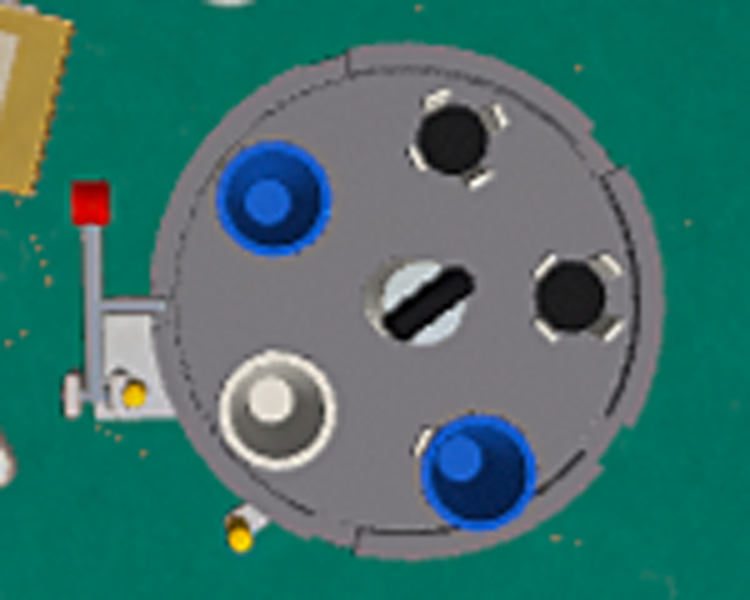

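View pics/s1.png

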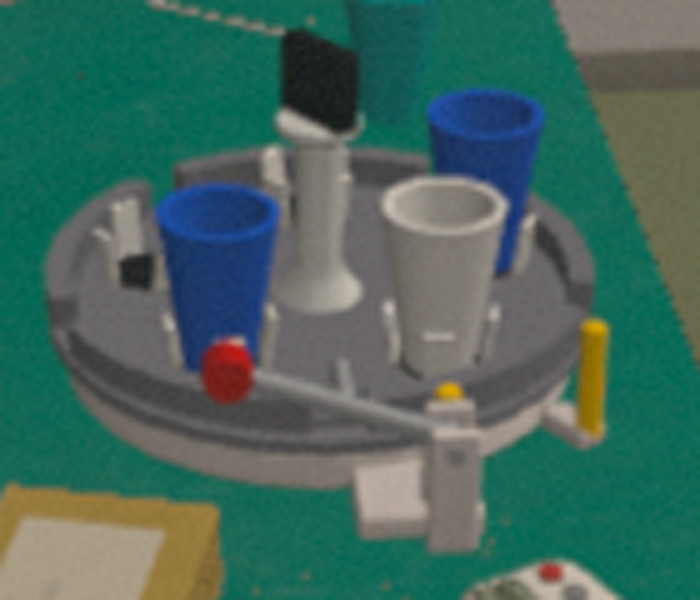

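```bash
cat > m.py <<'E'
from h import *
def masks(img):
    h=cv2.cvtColor(img,cv2.COLOR_BGR2HSV); H,S,V=cv2.split(h)
    return dict(yel=((H>20)&(H<35)&(S>180)&(V>150)), red=((H<6)|(H>174))&(S>170)&(V>110), blue=(H>103)&(H<125)&(S>130)&(V>60), tur=(H>83)&(H<98)&(S>120))
def comps(m,amin=15):
    n,l,st,c=cv2.connectedComponentsWithStats(m.astype(np.uint8)); return [(tuple(np.round(c[i],1)),tuple(st[i])) for i in range(1,n) if st[i][4]>=amin]
E
python3 - <<'E'
from m import *
t=grab("top"); s=grab("side")
for nm,d in (("top",t),("side",s)):
    M=masks(d["img"])
    for k in ("yel","red","blue"): print(nm,k,[(c,st[:4]) for c,st in comps(M[k],8)])
p1=onz(t,307,299,.062);p2=onz(t,328,327.6,.062); print(p1,p2,np.linalg.norm(p1-p2))
print("grip",tri([t,s],[(298,260.5),(335.5,254)]))
print("handle top",onz(t,280+430/5,220+303/5,.166), tri([t,s],[(280+430/5,220+303/5),(290+325/5,180+60/5)]))
for a in [(398,332),(462,275)]: print(onz(t,280+a[0]/5,220+a[1]/5,.166))
E
```

```text
top yel [((np.float64(397.0), np.float64(98.5)), (np.int32(395), np.int32(96), np.int32(5), np.int32(6))), ((np.float64(306.5), np.float64(298.7)), (np.int32(305), np.int32(297), np.int32(4), np.int32(4))), ((np.float64(327.6), np.float64(327.4)), (np.int32(326), np.int32(326), np.int32(4), np.int32(4)))]
top red [((np.float64(504.1), np.float64(78.4)), (np.int32(491), np.int32(74), np.int32(27), np.int32(10))), ((np.float64(407.1), np.float64(106.4)), (np.int32(405), np.int32(104), np.int32(6), np.int32(6))), ((np.float64(367.2), np.float64(109.7)), (np.int32(365), np.int32(107), np.int32(5), np.int32(7))), ((np.float64(296.3), np.float64(183.3)), (np.int32(294), np.int32(180), np.int32(6), np.int32(7))), ((np.float64(297.7), np.float64(260.3)), (np.int32(294), np.int32(256), np.int32(8), np.int32(9))), ((np.float64(248.9), np.float64(276.1)), (np.int32(247), np.int32(268), np.int32(5), np.int32(18))), ((np.float64(276.0), np.float64(311.5)), (np.int32(275), np.int32(310), np.int32(3), np.int32(4)))]
top blue [((np.float64(376.2), np.float64(102.5)), (np.int32(374), np.int32(100), n
[... 2234 characters left out ...]
3), np.int32(6)))]
side blue [((np.float64(387.3), np.float64(208.6)), (np.int32(376), np.int32(198), np.int32(23), np.int32(36))), ((np.float64(333.0), np.float64(231.6)), (np.int32(321), np.int32(217), np.int32(25), np.int32(37)))]
[ 0.4634346  -0.31996073  0.062     ] [ 0.39235548 -0.37088396  0.062     ] 0.08743807118187695
grip (array([ 0.55911644, -0.29975084,  0.0856791 ]), [np.float64(0.0006299224618256616), np.float64(0.0006299224618256598)])
handle top [ 0.50899017 -0.45586693  0.166     ] (array([ 0.50795892, -0.45686976,  0.15629086]), [np.float64(0.000807385916878632), np.float64(0.0008073859168786611)])
[ 0.49615864 -0.44111932  0.166     ]
[ 0.52139725 -0.47063607  0.166     ]
```

```bash
cat >> h.py <<'E'
def yawx(v): return np.degrees(np.arctan2(v[1],v[0]))
def axes(s=None):
    s=s or observe(); return R.from_quat(s["tcp_rot"]).as_matrix()
def goto(p=None,yaw=None,s=None):
    """print delta in tool axes to reach pos p with tool y straight down and tool x at world yaw (deg)"""
    s=s or observe(); A=axes(s)
    if p is None: p=s["tool_pos"]
    print("clock %.2f"%s["clock"],"pos",np.round(s["tool_pos"],4),"xyaw %.1f"%yawx(A[:,0]),"tilt %.2f"%np.degrees(np.arccos(-A[2,1])),"open %.3f"%s["opening"],"F",np.round(s["ft_force"],2))
    d=A.T@(np.array(p)-s["tool_pos"]); out="shift mm %s"%np.round(d*1000,1)
    if yaw is not None:
        c=np.radians(yaw); x=np.array([np.cos(c),np.sin(c),0]); y=np.array([0,0,-1.]); B=np.c_[x,y,np.cross(x,y)]
        out+=" rot deg %s"%np.round(np.degrees(R.from_matrix(A.T@B).as_rotvec()),1)
    print(out); return d
E
python3 - <<'E'
from h import *
s=observe(); print(np.round(axes(s),3))
t=grab("top"); print(onz(t,280+97/5,220+395/5,.052), onz(t,280+91/5,220+230/5,.085))
goto([.559,-.300,.2],0); goto([.559,-.300,.2],90);goto([.559,-.300,.2],-90)
E
```

```text
[[ 0.338 -0.     0.941]
 [-0.941  0.     0.338]
 [-0.    -1.    -0.   ]]
[ 0.46313286 -0.30079858  0.052     ] [ 0.54510976 -0.30002434  0.085     ]
clock 0.40 pos [ 0.2197 -0.6117  0.2312] xyaw -70.2 tilt 0.01 open 0.999 F [-0.15  0.26  0.2 ]
shift mm [-178.7   31.2  424.7] rot deg [ -0.  -70.2  -0. ]
clock 0.40 pos [ 0.2197 -0.6117  0.2312] xyaw -70.2 tilt 0.01 open 0.999 F [-0.15  0.26  0.2 ]
shift mm [-178.7   31.2  424.7] rot deg [  -0.  -160.2    0. ]
clock 0.40 pos [ 0.2197 -0.6117  0.2312] xyaw -70.2 tilt 0.01 open 0.999 F [-0.15  0.26  0.2 ]
shift mm [-178.7   31.2  424.7] rot deg [-0.  19.8 -0. ]
```

Emit:
{"name": "servo_tool", "arguments": {"deltas": [[0,0,0,0,9.9,0],[0,0,0,0,9.9,0],[0,-0.01,0.045,0,0,0],[0,-0.01,0.045,0,0,0]], "claw": 0, "newtons": 25}}

```text
clock: 0.9
tool_pos: [0.3054, -0.6141, 0.2511]
tcp_rot: [-0.495, 0.507, -0.504, 0.494]
ft_force: [0.1, -0.4, 0.4]
opening: 0.501
```

```bash
python3 -c "
from h import *
goto([.559,-.300,.2],-90)"
```

```text
clock 0.90 pos [ 0.3054 -0.6141  0.2511] xyaw -91.2 tilt 0.24 open 0.501 F [ 0.12 -0.43  0.39]
shift mm [-319.4   50.4  247. ] rot deg [ 0.2 -1.2 -0.1]
```

Emit:
{"name": "servo_tool", "arguments": {"deltas": [[-0.04,0,0.031,0,-0.6,0],[-0.04,0,0.031,0,-0.6,0],[-0.04,0,0.031,0,0,0],[-0.04,0,0.031,0,0,0],[-0.04,0,0.031,0,0,0],[-0.04,0,0.031,0,0,0],[-0.04,0,0.031,0,0,0],[-0.039,0.03,0.03,0,0,0],[0,0,0,0,0,0]]}}

```text
clock: 2.02
tool_pos: [0.5668, -0.2834, 0.2198]
tcp_rot: [-0.501, 0.497, -0.499, 0.502]
ft_force: [-1.6, -0.5, 0.1]
opening: 0.499
```

```bash
python3 -c "
from m import *
goto([.559,-.300,.064],-90)
w=grab('wrist','w1.png')
print(comps(masks(w['img'])['red']), proj(w,[.559,-.3,.0857]))
"
```

```text
clock 2.02 pos [ 0.5668 -0.2834  0.2198] xyaw -89.6 tilt 0.14 open 0.499 F [-1.61 -0.53  0.14]
shift mm [ 16.5 155.7  -8.3] rot deg [-0.1  0.4  0. ]
[((np.float64(338.7), np.float64(233.5)), (np.int32(328), np.int32(221), np.int32(23), np.int32(26), np.int32(570))), ((np.float64(207.7), np.float64(245.3)), (np.int32(201), np.int32(224), np.int32(14), np.int32(43), np.int32(546))), ((np.float64(278.2), np.float64(328.1)), (np.int32(275), np.int32(325), np.int32(8), np.int32(8), np.int32(49)))] (np.float64(338.9998818476981), np.float64(234.1835950835795))
```

View pics/w1.png

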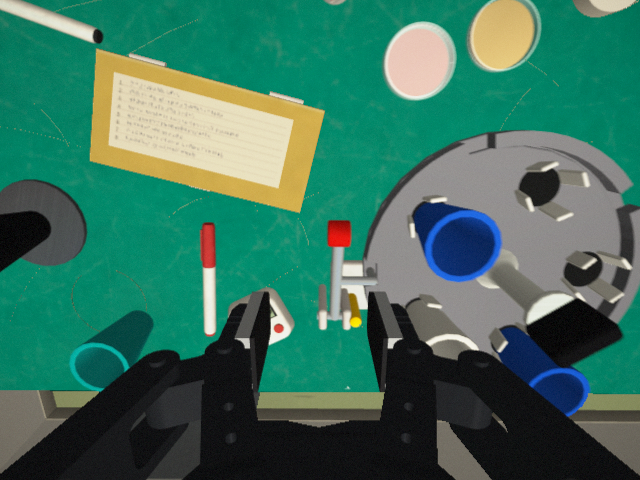

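Emit:
{"name": "servo_tool", "arguments": {"deltas": [[0.0165,0.02,-0.0083,0,0.4,0],[0,0.03,0,0,0,0],[0,0.03,0,0,0,0],[0,0.03,0,0,0,0],[0,0,0,0,0,0]]}}

```text
clock: 2.7
tool_pos: [0.5555, -0.3156, 0.113]
tcp_rot: [0.498, -0.498, 0.509, -0.495]
ft_force: [-0.0, -1.1, 0.5]
opening: 0.497
```

```bash
python3 -c "
from m import *
goto([.559,-.300,.064],-90)
w=grab('wrist','w2.png')
print(comps(masks(w['img'])['red']), proj(w,[.559,-.3,.0857]))
"
```

```text
clock 2.70 pos [ 0.5555 -0.3156  0.113 ] xyaw -90.8 tilt 0.91 open 0.497 F [-0.03 -1.15  0.51]
shift mm [-16.4  48.8   3. ] rot deg [-0.4 -0.8  0.8]
[((np.float64(119.6), np.float64(284.1)), (np.int32(107), np.int32(255), np.int32(26), np.int32(59), np.int32(1150))), ((np.float64(284.4), np.float64(275.2)), (np.int32(266), np.int32(255), np.int32(38), np.int32(42), np.int32(1477)))] (np.float64(287.1686911170273), np.float64(276.73393921571136))
```

View pics/w2.png

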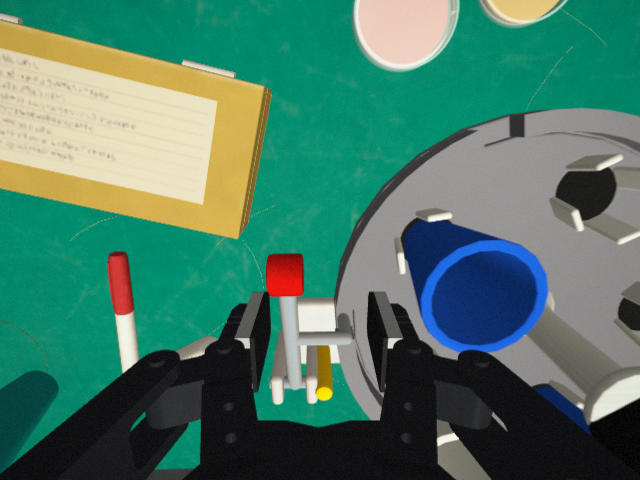

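Emit:
{"name": "servo_tool", "arguments": {"deltas": [[-0.008,0,0.0015,-0.2,-0.4,0.4],[-0.006,0,0.001,-0.2,-0.4,0.4],[0,0,0,0,0,0]]}}

```text
clock: 3.12
tool_pos: [0.5614, -0.3035, 0.1188]
tcp_rot: [0.499, -0.497, 0.503, -0.501]
ft_force: [0.2, -0.1, 0.2]
opening: 0.503
```

```bash
python3 -c "
from m import *
goto([.559,-.300,.064],-90)
"
```

```text
clock 3.12 pos [ 0.5614 -0.3035  0.1188] xyaw -90.0 tilt 0.57 open 0.503 F [ 0.16 -0.06  0.18]
shift mm [-3.7 54.8 -2.9] rot deg [-0.5  0.   0.2]
```

Emit:
{"name": "servo_tool", "arguments": {"deltas": [[-0.003,0.018,-0.002,-0.4,0,0.2],[0,0.018,0,0,0,0],[0,0.014,0,0,0,0],[0,0,0,0,0,0]]}}

```text
clock: 3.62
tool_pos: [0.5589, -0.2998, 0.0645]
tcp_rot: [-0.5, 0.5, -0.5, 0.5]
ft_force: [-0.7, 0.1, 0.3]
opening: 0.5
```

```bash
python3 -c "
from m import *
goto([.559,-.300,.064],-90)
"
```

```text
clock 3.62 pos [ 0.5589 -0.2998  0.0645] xyaw -90.0 tilt 0.02 open 0.500 F [-0.66  0.08  0.32]
shift mm [0.2 0.5 0.1] rot deg [-0.  0. -0.]
```

Emit:
{"name": "servo_tool", "arguments": {"deltas": [[0,0,0,0,0,0],[0,0,0,0,0,0],[0,0,0,0,0,0],[0,0,0,0,0,0]], "claw": 1, "newtons": 30}}

```text
clock: 4.12
tool_pos: [0.5588, -0.299, 0.0645]
tcp_rot: [-0.5, 0.5, -0.499, 0.501]
ft_force: [0.2, 0.9, -2.4]
opening: 0.206
```

Emit:
{"name": "servo_tool", "arguments": {"deltas": [[0,-0.0047,-0.002,0,0,0],[0,-0.0047,-0.002,0,0,0],[0,-0.009,-0.005,0,0,0],[0,-0.0083,-0.0057,0,0,0],[0,0,0,0,0,0]]}}

```text
clock: 4.75
tool_pos: [0.5427, -0.299, 0.0929]
tcp_rot: [-0.5, 0.5, -0.499, 0.5]
ft_force: [-1.3, 1.4, -3.3]
opening: 0.208
```

```bash
python3 -c "
from m import *
goto([.559,-.300,.064],-90)
w=grab('wrist','w3.png')
"
```

```text
clock 4.75 pos [ 0.5427 -0.299   0.0929] xyaw -90.0 tilt 0.09 open 0.208 F [-1.34  1.42 -3.33]
shift mm [ 1.1 28.9 16.3] rot deg [ 0.   0.  -0.1]
```

View pics/w3.png

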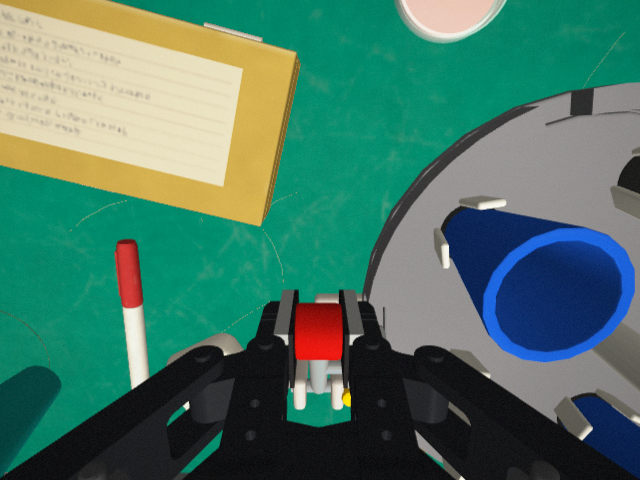

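Emit:
{"name": "servo_tool", "arguments": {"deltas": [[0,-0.006,-0.0052,0,0,0],[0,-0.0055,-0.0055,0,0,0],[0,-0.005,-0.006,0,0,0],[0,0,0,0,0,0],[0,0,0,0,0,0]]}}

```text
clock: 5.42
tool_pos: [0.5254, -0.2989, 0.1103]
tcp_rot: [-0.5, 0.5, -0.5, 0.501]
ft_force: [1.1, 1.2, -4.7]
opening: 0.203
```

```bash
python3 -c "
from m import *
goto([.559,-.300,.064],-90)
"
```

```text
clock 5.42 pos [ 0.5254 -0.2989  0.1103] xyaw -90.0 tilt 0.09 open 0.203 F [ 1.08  1.15 -4.72]
shift mm [ 1.2 46.3 33.5] rot deg [-0.   0.  -0.1]
```

Emit:
{"name": "servo_tool", "arguments": {"deltas": [[0,0,0,0,0,0],[0,0,0,0,0,0],[0,-0.02,0,0,0,0],[0,-0.04,0,0,0,0],[0,-0.04,0,0,0,0],[0,-0.02,0,0,0,0],[0,0,0,0,0,0]], "claw": 0}}

```text
clock: 6.3
tool_pos: [0.5262, -0.3019, 0.2357]
tcp_rot: [0.5, -0.499, 0.501, -0.5]
ft_force: [0.2, -0.2, -0.5]
opening: 0.496
```

```bash
python3 -c "
from m import *
goto([.5085,-.457,.235],-144.4)
print(observe()['joint_pos'])
t=grab('top'); s=grab('side')
rt=[c for c in comps(masks(t['img'])['red']) if abs(c[0][0]-295)<20 and 240<c[0][1]<290]; rs=[c for c in comps(masks(s['img'])['red']) if abs(c[0][1]-245)<25]
print(rt,rs)
if rt and rs: print(tri([t,s],[rt[0][0],rs[0][0]]))
"
```

```text
clock 6.30 pos [ 0.5262 -0.3019  0.2357] xyaw -90.0 tilt 0.24 open 0.496 F [ 0.25 -0.19 -0.51]
shift mm [155.1   1.2 -17.7] rot deg [-0.2 54.4  0.1]
[ 0.39128971  0.56087157  0.13124189  1.64567654 -0.08470567  0.93674455
 -1.01815306]
[] [((np.float64(350.5), np.float64(234.5)), (np.int32(347), np.int32(229), np.int32(8), np.int32(12), np.int32(80)))]
```

Emit:
{"name": "servo_tool", "arguments": {"deltas": [[0.038,0,-0.0044,0,0,0],[0.038,0,-0.0044,0,0,0],[0.038,0,-0.0044,0,0,0],[0.038,0,-0.0044,0,0,0],[0,0,0,0,9,0],[0,0,0,0,9,0],[0,0,0,0,9,0],[0,0,0,0,9,0],[0,0,0,0,9,0],[0,0,0,0,9,0],[0,0,0,0,0,0]]}}

```text
clock: 7.78
tool_pos: [0.4991, -0.452, 0.2112]
tcp_rot: [-0.216, 0.685, -0.666, 0.201]
ft_force: [-0.2, -0.5, 1.0]
opening: 0.498
```

```bash
python3 -c "
from m import *
goto([.5085,-.457,.235],-144.4)
w=grab('wrist','w4.png')
for e in (22,-22):
  a=np.radians(-54.4); print(proj(w,[.5085+e/1000*np.cos(a),-.457+e/1000*np.sin(a),.166]))
"
```

```text
clock 7.78 pos [ 0.4991 -0.452   0.2112] xyaw -145.7 tilt 1.95 open 0.498 F [-0.23 -0.49  1.02]
shift mm [ -4.6 -24.2   8.7] rot deg [ 1.8 -1.3  0.7]
(np.float64(307.891760081369), np.float64(211.83615973682635))
(np.float64(310.3823058394174), np.float64(285.73262982417407))
```

View pics/w4.png

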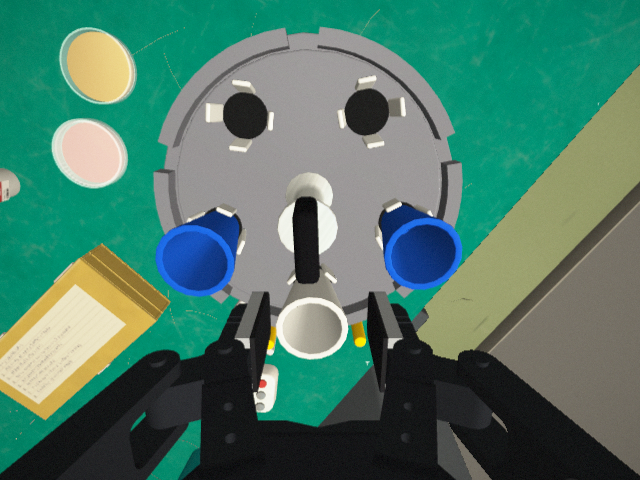

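```bash
python3 -c "
from m import *
w=grab('wrist')
h=cv2.cvtColor(w['img'],cv2.COLOR_BGR2GRAY)
for v in (215,235,255): print(v,[int(x) for x in h[v,285:330]])
for v in (215,235): print(onz(w,305.5,v,.166))
"
```

```text
215 [243, 243, 242, 242, 241, 242, 239, 207, 13, 16, 13, 20, 21, 16, 17, 23, 19, 21, 21, 20, 24, 21, 16, 16, 23, 22, 20, 21, 16, 22, 18, 16, 100, 244, 244, 243, 241, 240, 240, 242, 243, 242, 245, 244, 243]
235 [239, 240, 240, 239, 241, 240, 240, 234, 122, 6, 4, 17, 18, 16, 24, 22, 23, 26, 19, 29, 23, 22, 27, 23, 26, 30, 23, 22, 26, 23, 27, 25, 33, 118, 241, 241, 242, 243, 244, 242, 241, 242, 242, 242, 244]
255 [152, 153, 149, 153, 151, 154, 153, 151, 143, 69, 12, 16, 11, 17, 22, 26, 23, 25, 22, 22, 25, 24, 27, 22, 30, 25, 27, 28, 22, 25, 26, 25, 23, 44, 117, 153, 152, 152, 150, 150, 153, 151, 151, 152, 150]
[ 0.52135991 -0.47261021  0.166     ]
[ 0.51507567 -0.46317961  0.166     ]
```

Emit:
{"name": "servo_tool", "arguments": {"deltas": [[-0.004,0.01,0.008,1.8,-1.0,0.7],[0,0.015,0,0,0,0],[0,0,0,0,0,0]]}}

```text
clock: 8.25
tool_pos: [0.5063, -0.456, 0.1843]
tcp_rot: [-0.217, 0.674, -0.673, 0.217]
ft_force: [1.1, 0.1, 0.6]
opening: 0.5
```

```bash
python3 -c "
from m import *
goto([.509,-.4565,.128],-144.9)
"
```

```text
clock 8.25 pos [ 0.5063 -0.456   0.1843] xyaw -144.3 tilt 0.09 open 0.500 F [1.08 0.14 0.57]
shift mm [-1.9 56.3  2.1] rot deg [ 0.1  0.6 -0. ]
```

Emit:
{"name": "servo_tool", "arguments": {"deltas": [[-0.002,0.018,0.002,0,0.5,0],[0,0.018,0,0,0,0],[0,0.016,0,0,0,0],[0,0,0,0,0,0]]}}

```text
clock: 8.75
tool_pos: [0.5088, -0.4561, 0.1278]
tcp_rot: [-0.214, 0.675, -0.673, 0.213]
ft_force: [-0.3, 0.6, -0.4]
opening: 0.501
```

```bash
python3 -c "
from m import *
goto([.509,-.4565,.128],-144.9)
"
```

```text
clock 8.75 pos [ 0.5088 -0.4561  0.1278] xyaw -144.8 tilt 0.19 open 0.501 F [-0.31  0.57 -0.43]
shift mm [ 0.  -0.2  0.4] rot deg [ 0.2  0.1 -0. ]
```

Emit:
{"name": "servo_tool", "arguments": {"deltas": [[0,0,0,0,0,0],[0,0,0,0,0,0],[0,0,0,0,0,0],[0,0,0,0,0,0]], "claw": 1, "newtons": 40}}

```text
clock: 9.25
tool_pos: [0.5099, -0.4564, 0.1287]
tcp_rot: [-0.214, 0.674, -0.673, 0.214]
ft_force: [1.0, 0.0, -2.2]
opening: 0.16
```

Emit:
{"name": "servo_tool", "arguments": {"deltas": [[0,0,0,0,-3,0],[0,0,0,0,-6,0],[0,0,0,0,0,0]]}}

```text
clock: 9.62
tool_pos: [0.51, -0.4563, 0.1287]
tcp_rot: [-0.267, 0.655, -0.654, 0.268]
ft_force: [0.6, -0.1, -2.1]
opening: 0.153
```

```bash
python3 -c "
from m import *
goto([.509,-.4565,.128],-144.9)
"
```

```text
clock 9.62 pos [ 0.51   -0.4563  0.1287] xyaw -135.6 tilt 0.08 open 0.153 F [ 0.6  -0.08 -2.1 ]
shift mm [ 0.8  0.7 -0.5] rot deg [ 0.1  9.3 -0.1]
```

Emit:
{"name": "servo_tool", "arguments": {"deltas": [[0,0,0,0,-9,0],[0,0,0,0,-9,0],[0,0,0,0,-9,0],[0,0,0,0,-9,0],[0,0,0,0,-9,0],[0,0,0,0,-9,0],[0,0,0,0,-7,0],[0,0,0,0,0,0]]}}

```text
clock: 10.62
tool_pos: [0.5102, -0.4557, 0.1287]
tcp_rot: [-0.565, 0.425, -0.424, 0.566]
ft_force: [1.0, 1.5, -1.2]
opening: 0.155
```

```bash
python3 -c "
from m import *
goto([.509,-.4565,.128],-72.6)
"
```

```text
clock 10.62 pos [ 0.5102 -0.4557  0.1287] xyaw -73.7 tilt 0.10 open 0.155 F [ 0.95  1.52 -1.23]
shift mm [ 0.4  0.7 -1.3] rot deg [-0.  -1.1 -0.1]
```

Emit:
{"name": "servo_tool", "arguments": {"deltas": [[0,0,0,0,-1.2,0],[0,0,0,0,0,0]]}}

```text
clock: 10.88
tool_pos: [0.5102, -0.4557, 0.1287]
tcp_rot: [-0.569, 0.419, -0.419, 0.57]
ft_force: [1.1, 0.4, -1.5]
opening: 0.155
```

Emit:
{"name": "servo_tool", "arguments": {"deltas": [[0,0,0,0,0,0],[0,0,0,0,0,0],[0,-0.015,0,0,0,0],[0,-0.035,0,0,0,0],[0,-0.04,0,0,0,0],[0,-0.03,0,0,0,0],[0,0,0,0,0,0]], "claw": 0}}

```text
clock: 11.75
tool_pos: [0.5098, -0.4578, 0.2576]
tcp_rot: [0.569, -0.419, 0.422, -0.568]
ft_force: [0.4, -0.3, 1.0]
opening: 0.5
```

```bash
python3 -c "
from m import *
goto([.4585,-.388,.23],-72.6)
t=grab('top','t2.png')
for c,st in comps(masks(t['img'])['blue'],100): print(c,st,onz(t,st[0]+st[2]/2-.5,st[1]+st[3]/2-.5,.116))
w=grab('wrist','w5.png')
"
```

```text
clock 11.75 pos [ 0.5098 -0.4578  0.2576] xyaw -73.0 tilt 0.19 open 0.500 F [ 0.44 -0.31  1.  ]
shift mm [-81.9  27.4 -28.7] rot deg [-0.1 -0.4  0.2]
(np.float64(334.5), np.float64(301.3)) (np.int32(323), np.int32(290), np.int32(24), np.int32(24), np.int32(428)) [ 0.45981013 -0.38583838  0.116     ]
```

View pics/w5.png

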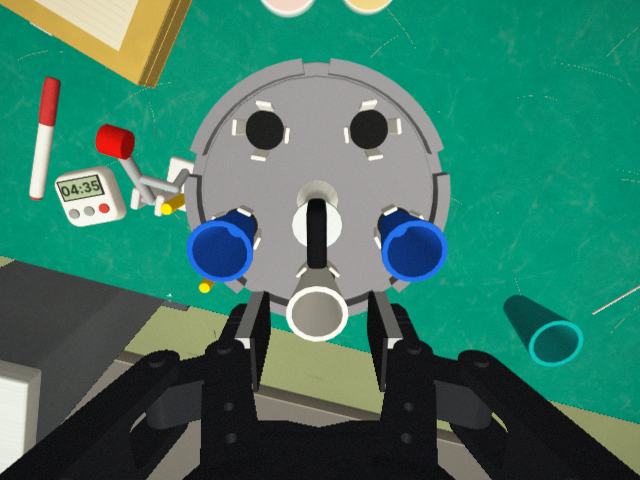

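View pics/t2.png

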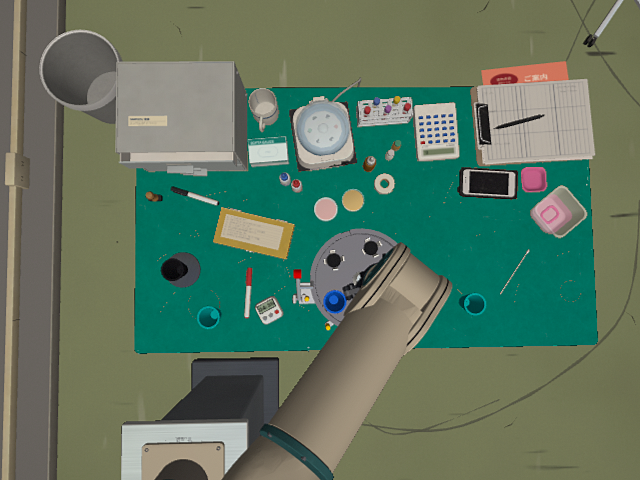

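Emit:
{"name": "servo_tool", "arguments": {"deltas": [[-0.028,0,-0.0097,0,0,0],[-0.028,0,-0.0097,0,0,0],[-0.026,0.01,-0.009,0,0,0],[0,0,0,0,8.5,0],[0,0,0,0,8.5,0],[0,0,0,0,0,0]], "claw": -1, "newtons": 25}}

```text
clock: 12.6
tool_pos: [0.4503, -0.3802, 0.2355]
tcp_rot: [-0.499, 0.509, -0.495, 0.497]
ft_force: [-0.2, 0.3, 1.0]
opening: 0.999
```

```bash
python3 -c "
from m import *
goto([.46,-.3865,.17],-90)
w=grab('wrist','w6.png')
for c,st in comps(masks(w['img'])['blue'],100): print(c,st,onz(w,st[0]+st[2]/2-.5,st[1]+st[3]/2-.5,.116))
"
```

```text
clock 12.60 pos [ 0.4503 -0.3802  0.2355] xyaw -90.4 tilt 1.16 open 0.999 F [-0.25  0.35  0.95]
shift mm [ 7.  65.2 10.8] rot deg [ 0.9 -0.4 -0.7]
(np.float64(540.9), np.float64(144.3)) (np.int32(482), np.int32(106), np.int32(111), np.int32(81), np.int32(6435)) [ 0.50906469 -0.53159219  0.116     ]
(np.float64(328.0), np.float64(212.6)) (np.int32(292), np.int32(176), np.int32(74), np.int32(73), np.int32(4152)) [ 0.46220292 -0.3863077   0.116     ]
```

View pics/w6.png

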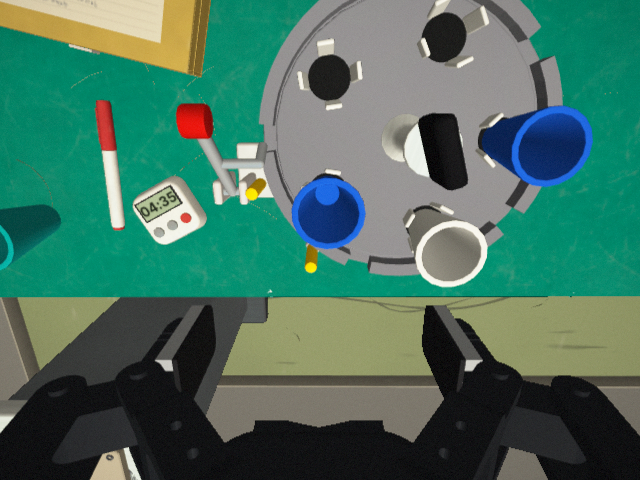

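Emit:
{"name": "servo_tool", "arguments": {"deltas": [[0.006,0.02,0.0105,0.9,-0.4,-0.7],[0,0.025,0,0,0,0],[0,0.02,0,0,0,0],[0,0,0,0,0,0]]}}

```text
clock: 13.15
tool_pos: [0.4603, -0.386, 0.1668]
tcp_rot: [0.503, -0.498, 0.496, -0.503]
ft_force: [-0.7, 0.5, -0.4]
opening: 1.0
```

```bash
python3 -c "
from m import *
goto([.461,-.3865,.083],-90)
w=grab('wrist')
for c,st in comps(masks(w['img'])['blue'],100): print(c,st,onz(w,st[0]+st[2]/2-.5,st[1]+st[3]/2-.5,.116))
"
```

```text
clock 13.15 pos [ 0.4603 -0.386   0.1668] xyaw -89.4 tilt 0.11 open 1.000 F [-0.69  0.5  -0.41]
shift mm [ 0.6 83.8  0.8] rot deg [ 0.1  0.6 -0.1]
(np.float64(583.9), np.float64(179.3)) (np.int32(508), np.int32(132), np.int32(132), np.int32(102), np.int32(10092)) [ 0.5092666  -0.52214923  0.116     ]
(np.float64(318.6), np.float64(259.0)) (np.int32(271), np.int32(206), np.int32(96), np.int32(101), np.int32(7057)) [ 0.46552782 -0.38592046  0.116     ]
```

Emit:
{"name": "servo_tool", "arguments": {"deltas": [[0.0005,0.02,0.002,0,0.4,0],[0,0.02,0,0,0,0],[0,0.02,0,0,0,0],[0,0.02,0,0,0,0],[0,0,0,0,0,0]]}}

```text
clock: 13.82
tool_pos: [0.4667, -0.3904, 0.0913]
tcp_rot: [-0.502, 0.494, -0.501, 0.503]
ft_force: [0.1, -0.3, -0.5]
opening: 1.001
```

```bash
python3 -c "
from m import *
goto([.462,-.3865,.083],-90)
w=grab('wrist','w7.png')
"
```

```text
clock 13.82 pos [ 0.4667 -0.3904  0.0913] xyaw -89.5 tilt 0.58 open 1.001 F [ 0.1  -0.34 -0.55]
shift mm [-4.   8.3 -4.7] rot deg [-0.5  0.5  0.3]
```

View pics/w7.png

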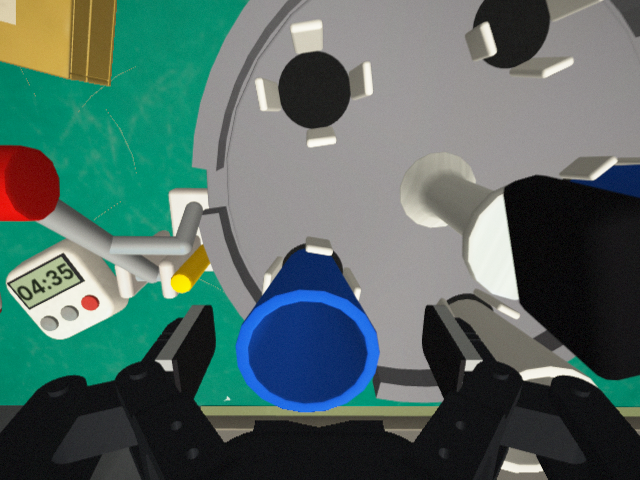

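Emit:
{"name": "servo_tool", "arguments": {"deltas": [[-0.003,0.004,-0.003,-0.5,0.5,0.3],[0,0.0025,0,0,0,0],[0,0,0,0,0,0]]}}

```text
clock: 14.25
tool_pos: [0.4657, -0.3892, 0.0882]
tcp_rot: [0.5, -0.498, 0.502, -0.5]
ft_force: [0.2, 0.4, -0.6]
opening: 1.002
```

```bash
python3 -c "
from m import *
goto([.462,-.3865,.083],-90)
w=grab('wrist','w8.png'); print(proj(w,[.4604,-.3869,.116]),proj(w,[.4604+.028,-.3869,.116]),proj(w,[.4604-.028,-.3869,.116]))
"
```

```text
clock 14.25 pos [ 0.4657 -0.3892  0.0882] xyaw -90.0 tilt 0.36 open 1.002 F [ 0.17  0.36 -0.61]
shift mm [-2.7  5.2 -3.7] rot deg [-0.3 -0.   0.3]
(np.float64(312.8212179298215), np.float64(357.74930355452284)) (np.float64(312.3569151057573), np.float64(290.2740203899684)) (np.float64(313.2302394328965), np.float64(417.19077216071355))
```

View pics/w8.png

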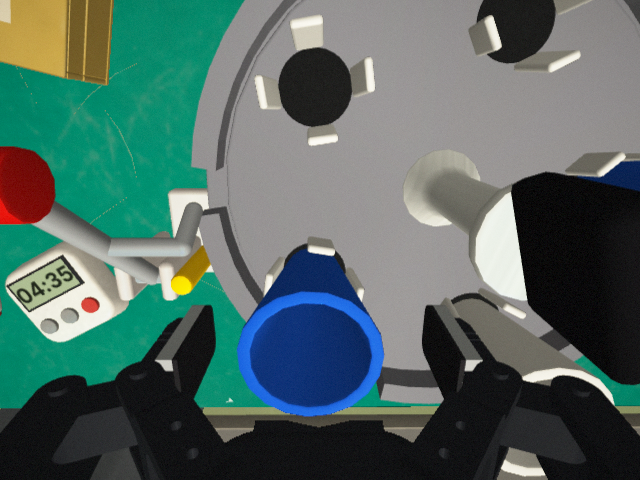

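Emit:
{"name": "servo_tool", "arguments": {"deltas": [[-0.003,0.004,-0.005,-0.3,0,0.3],[0,0.001,0,0,0,0],[0,0,0,0,0,0]]}}

```text
clock: 14.68
tool_pos: [0.4603, -0.386, 0.0832]
tcp_rot: [-0.5, 0.501, -0.5, 0.5]
ft_force: [0.7, 0.9, -0.6]
opening: 1.0
```

```bash
python3 -c "
from m import *
goto([.4605,-.3862,.083],-90)
"
```

```text
clock 14.68 pos [ 0.4603 -0.386   0.0832] xyaw -90.0 tilt 0.08 open 1.000 F [ 0.75  0.88 -0.57]
shift mm [0.2 0.2 0.2] rot deg [ 0.1 -0.  -0.1]
```

Emit:
{"name": "servo_tool", "arguments": {"deltas": [[0,0,0,0,0,0],[0,0,0,0,0,0],[0,0,0,0,0,0],[0,0,0,0,0,0],[0,0,0,0,0,0]], "claw": 1, "newtons": 25}}

```text
clock: 15.3
tool_pos: [0.4607, -0.3861, 0.0835]
tcp_rot: [-0.5, 0.5, -0.5, 0.5]
ft_force: [0.0, -0.3, 0.4]
opening: 0.628
```

```bash
python3 -c "
from m import *
goto([.4605,-.3862,.083],-90)
w=grab('wrist','w9.png'); print(proj(w,[.4604,-.3869,.116]),proj(w,[.4604+.028,-.3869,.116]),proj(w,[.4604-.028,-.3869,.116]))
"
```

```text
clock 15.30 pos [ 0.4607 -0.3861  0.0835] xyaw -90.0 tilt 0.04 open 0.628 F [ 0.01 -0.34  0.4 ]
shift mm [ 0.1  0.5 -0.2] rot deg [ 0. -0. -0.]
(np.float64(320.5148716023019), np.float64(354.62628891750114)) (np.float64(320.5831394545107), np.float64(283.7777594277555)) (np.float64(320.45519870106835), np.float64(416.55495908955845))
```

View pics/w9.png

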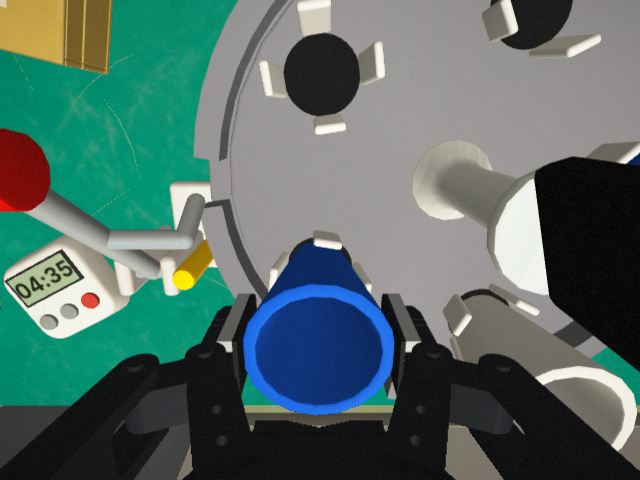

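Emit:
{"name": "servo_tool", "arguments": {"deltas": [[0,-0.004,0,0,0,0],[0,-0.008,0,0,0,0],[0,-0.012,0,0,0,0],[0,-0.015,0,0,0,0],[0,-0.02,0,0,0,0],[0,-0.025,0,0,0,0],[0,-0.025,0,0,0,0],[0,-0.025,0,0,0,0],[0,-0.025,0,0,0,0],[0,-0.01,0,0,0,0],[0,0,0,0,0,0]]}}

```text
clock: 16.73
tool_pos: [0.4608, -0.3866, 0.2662]
tcp_rot: [0.5, -0.498, 0.502, -0.5]
ft_force: [0.6, 0.4, -0.8]
opening: 0.623
```

```bash
python3 -c "
from m import *
t=grab('top','t3.png'); s=grab('side','s3.png'); w=grab('wrist','w10.png')
goto([.542,-.001,.25],-90)
crop(s,320,120,440,260,4,'s3c.png'); crop(t,140,230,260,350,5,'t3c.png')
"
```

```text
clock 16.88 pos [ 0.4601 -0.3861  0.2644] xyaw -90.0 tilt 0.13 open 0.625 F [ 0.7   0.23 -0.42]
shift mm [-385.1   14.1   81.6] rot deg [-0.1 -0.   0.1]
```

View pics/s3c.png

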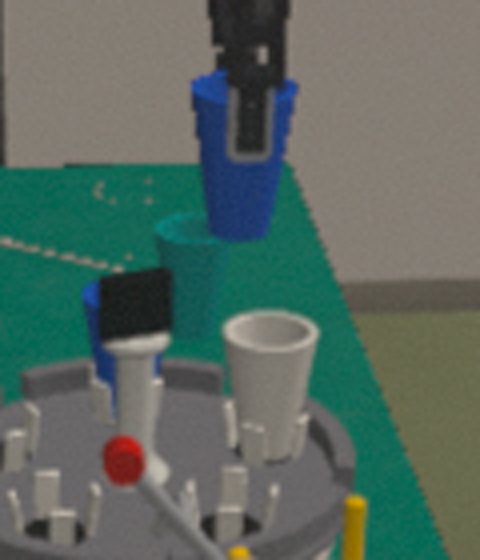

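View pics/t3c.png

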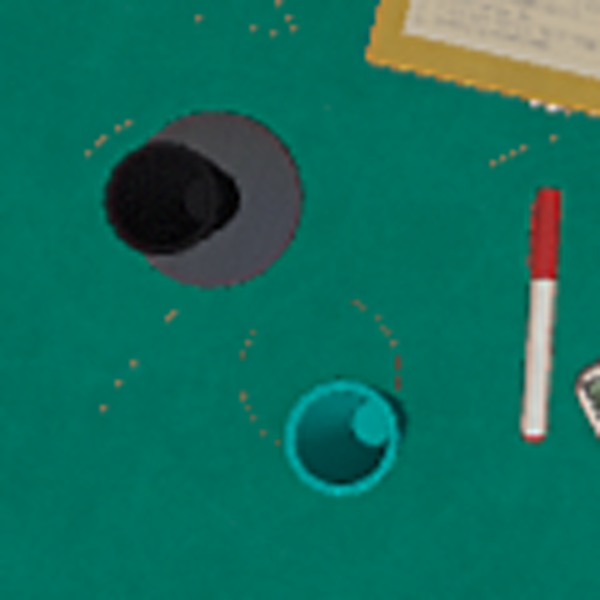

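View pics/w10.png

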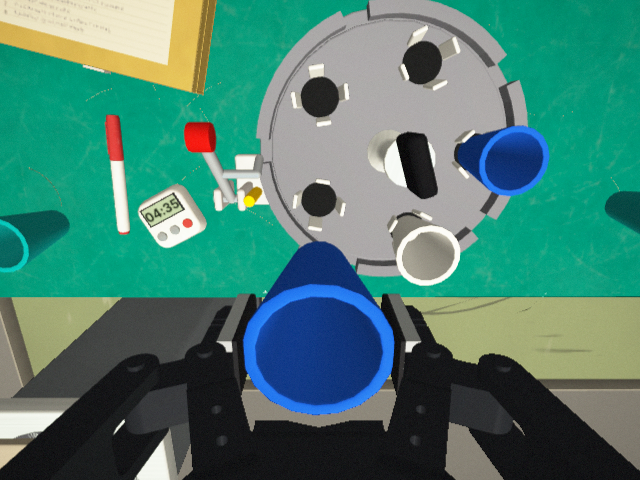

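```bash
python3 -c "
from m import *
t=grab('top'); s=grab('side'); 
print(onz(t,183.0,269.6,.009),onz(t,172.6,269.3,.09))
crop(s,300,310,420,430,5,'s4c.png')
print(cam(s)[1])
"
```

```text
[0.54105307 0.00057539 0.009     ] [0.54160053 0.00206691 0.09      ]
[0.59959837 0.6690329  0.65053845]
```

View pics/s4c.png

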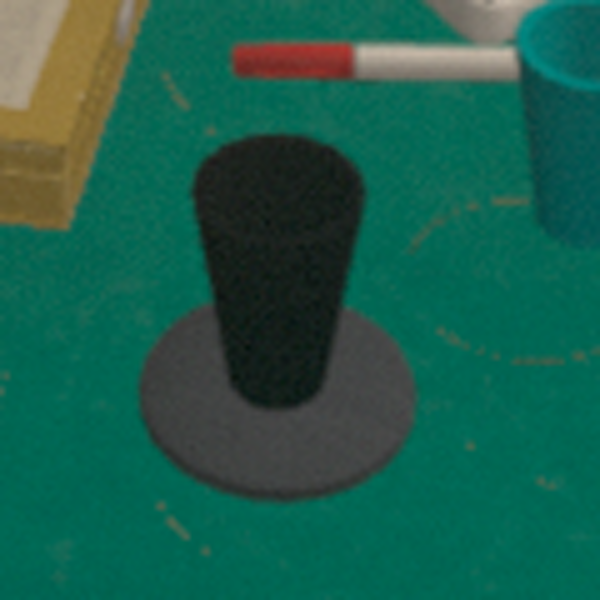

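```bash
python3 -c "
from m import *
t=grab('top'); s=grab('side'); 
print(onz(s,355.6,347.0,.09), tri([t,s],[(172.6,269.3),(355.6,347.2)]))
"
```

```text
[0.54188426 0.00234501 0.09      ] (array([0.54173684, 0.00221802, 0.08948127]), [np.float64(0.0001326823750319998), np.float64(0.0001326823750322697)])
```

Emit:
{"name": "servo_tool", "arguments": {"deltas": [[-0.02,0,0.004,0,0,0],[-0.036,0,0.008,0,0,0],[-0.038,0,0.008,0,0,0],[-0.038,0,0.008,0,0,0],[-0.038,0,0.008,0,0,0],[-0.038,0,0.008,0,0,0],[-0.038,0,0.008,0,0,0],[-0.038,0,0.008,0,0,0],[-0.038,0,0.008,0,0,0],[-0.03,0,0.007,0,0,0],[-0.015,0,0.003,0,0,0],[0,0,0,0,0,0]]}}

```text
clock: 18.58
tool_pos: [0.5364, 0.0105, 0.2626]
tcp_rot: [-0.502, 0.5, -0.494, 0.504]
ft_force: [-0.6, -0.8, -0.1]
opening: 0.631
```

```bash
python3 -c "
from m import *
goto([.5415,.0015,.195],-90)
w=grab('wrist','w11.png'); print(proj(w,[.5415,.0015,.09]))
"
```

```text
clock 18.57 pos [0.5364 0.0105 0.2626] xyaw -89.3 tilt 0.50 open 0.631 F [-0.62 -0.79 -0.13]
shift mm [ 9.6 67.5  5.2] rot deg [ 0.2  0.7 -0.5]
(np.float64(330.1939336036823), np.float64(206.3264791441382))
```

View pics/w11.png

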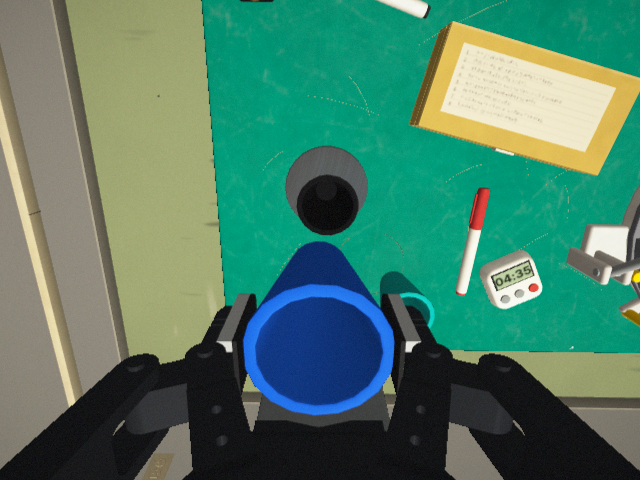

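Emit:
{"name": "servo_tool", "arguments": {"deltas": [[0.006,0.02,0.003,0.2,0.7,-0.5],[0.002,0.02,0.002,0,0,0],[0,0.015,0,0,0,0],[0,0,0,0,0,0]]}}

```text
clock: 19.12
tool_pos: [0.5404, -0.0054, 0.2065]
tcp_rot: [0.498, -0.501, 0.504, -0.496]
ft_force: [-0.7, 0.5, -1.4]
opening: 0.629
```

```bash
python3 -c "
from m import *
goto([.5415,.002,.15],-90)
"
```

```text
clock 19.12 pos [ 0.5404 -0.0054  0.2065] xyaw -90.6 tilt 0.28 open 0.629 F [-0.67  0.52 -1.39]
shift mm [-7.7 56.4  1. ] rot deg [-0.  -0.6  0.3]
```

Emit:
{"name": "servo_tool", "arguments": {"deltas": [[-0.005,0.01,0.001,0,-0.6,0.3],[0,0.012,0,0,0,0],[0,0.01,0,0,0,0],[0,0,0,0,0,0],[0,0,0,0,0,0]]}}

```text
clock: 19.75
tool_pos: [0.5423, -0.0004, 0.1733]
tcp_rot: [-0.499, 0.5, -0.5, 0.501]
ft_force: [-0.3, 0.6, -0.3]
opening: 0.624
```

```bash
python3 -c "
from m import *
goto([.5415,.002,.14],-90)
w=grab('wrist','w12.png'); print(proj(w,[.5415,.002,.09]))
"
```

```text
clock 19.75 pos [ 5.423e-01 -4.000e-04  1.733e-01] xyaw -90.0 tilt 0.14 open 0.624 F [-0.26  0.59 -0.34]
shift mm [-2.4 33.3 -0.9] rot deg [-0.1  0.  -0. ]
(np.float64(314.9203892686725), np.float64(247.19259834706307))
```

View pics/w12.png

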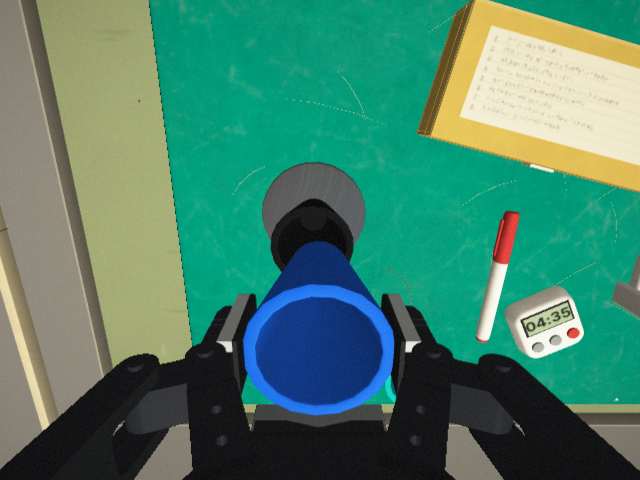

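Emit:
{"name": "servo_tool", "arguments": {"deltas": [[-0.003,0.007,-0.001,0,0,0],[-0.001,0.008,0,0,0,0],[0,0.008,0,0,0,0],[0,0,0,0,0,0],[0,0,0,0,0,0]]}}

```text
clock: 20.42
tool_pos: [0.5415, 0.004, 0.1489]
tcp_rot: [-0.499, 0.499, -0.5, 0.501]
ft_force: [0.0, 0.0, -0.8]
opening: 0.624
```

```bash
python3 -c "
from m import *
goto([.5415,.003,.11],-90)
"
```

```text
clock 20.43 pos [0.5415 0.004  0.1489] xyaw -90.0 tilt 0.17 open 0.624 F [ 0.05  0.03 -0.81]
shift mm [ 1.1 38.9 -0.1] rot deg [-0.2  0.  -0.1]
```

Emit:
{"name": "servo_tool", "arguments": {"deltas": [[0.001,0.008,0,-0.1,0,0],[0,0.008,0,0,0,0],[0,0.008,0,0,0,0],[0,0.007,0,0,0,0],[0,0.005,0,0,0,0],[0,0,0,0,0,0],[0,0,0,0,0,0]]}}

```text
clock: 21.3
tool_pos: [0.5417, 0.0029, 0.1103]
tcp_rot: [-0.5, 0.5, -0.5, 0.5]
ft_force: [-0.4, -0.6, -0.6]
opening: 0.628
```

```bash
python3 -c "
from m import *
goto([.5415,.003,.092],-90)
s=grab('side','s5.png'); crop(s,300,270,420,420,4,'s5c.png')
"
```

```text
clock 21.30 pos [0.5417 0.0029 0.1103] xyaw -90.0 tilt 0.07 open 0.628 F [-0.44 -0.59 -0.56]
shift mm [-0.1 18.3 -0.2] rot deg [-0.1  0.  -0. ]
```

View pics/s5c.png

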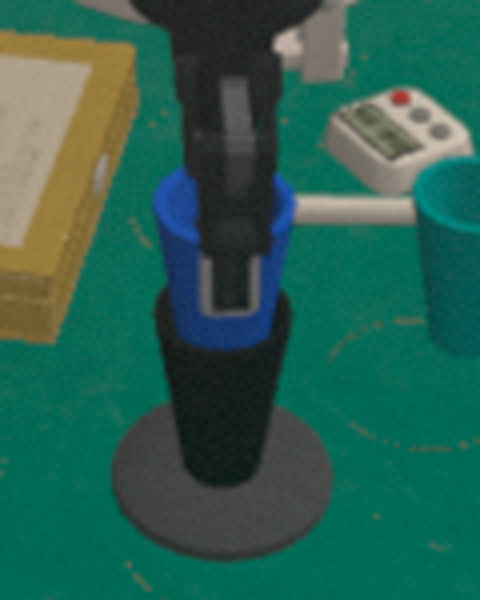

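Emit:
{"name": "servo_tool", "arguments": {"deltas": [[0,0.003,0,0,0,0],[0,0.003,0,0,0,0],[0,0.003,0,0,0,0],[0,0.002,0,0,0,0],[0,0.001,0,0,0,0],[0,0,0,0,0,0]]}}

```text
clock: 22.1
tool_pos: [0.5419, 0.0033, 0.0979]
tcp_rot: [-0.499, 0.5, -0.5, 0.501]
ft_force: [1.3, -0.3, 0.4]
opening: 0.627
```

Emit:
{"name": "servo_tool", "arguments": {"deltas": [[0,0.0015,0,0,0,0],[0,0.0015,0,0,0,0],[0,0,0,0,0,0]]}}

```text
clock: 22.48
tool_pos: [0.5421, 0.0038, 0.0948]
tcp_rot: [-0.499, 0.5, -0.5, 0.501]
ft_force: [-0.1, 0.5, -1.3]
opening: 0.629
```

Emit:
{"name": "servo_tool", "arguments": {"deltas": [[0,0.001,0,0,0,0],[0,0.001,0,0,0,0],[0,0,0,0,0,0]]}}

```text
clock: 22.85
tool_pos: [0.5421, 0.004, 0.0928]
tcp_rot: [-0.499, 0.5, -0.5, 0.501]
ft_force: [-0.5, 0.2, -0.1]
opening: 0.628
```

Emit:
{"name": "servo_tool", "arguments": {"deltas": [[0.0005,0.001,0,0,0,0],[0,0,0,0,0,0]]}}

```text
clock: 23.1
tool_pos: [0.5422, 0.0041, 0.0925]
tcp_rot: [-0.499, 0.5, -0.5, 0.502]
ft_force: [-0.8, 1.1, -2.6]
opening: 0.628
```

Emit:
{"name": "servo_tool", "arguments": {"deltas": [[0.0005,0.001,0,0,0,0],[0,0,0,0,0,0]]}}

```text
clock: 23.35
tool_pos: [0.5422, 0.0041, 0.0924]
tcp_rot: [-0.499, 0.5, -0.499, 0.502]
ft_force: [-0.5, 0.5, -2.4]
opening: 0.63
```

```bash
python3 -c "
from m import *
goto([.5415,.003,.092],-90)
s=grab('side','s6.png'); crop(s,300,270,420,420,4,'s6c.png')
"
```

```text
clock 23.35 pos [0.5422 0.0041 0.0924] xyaw -89.9 tilt 0.25 open 0.630 F [-0.54  0.51 -2.37]
shift mm [ 1.1  0.4 -0.7] rot deg [-0.2  0.1 -0.2]
```

View pics/s6c.png

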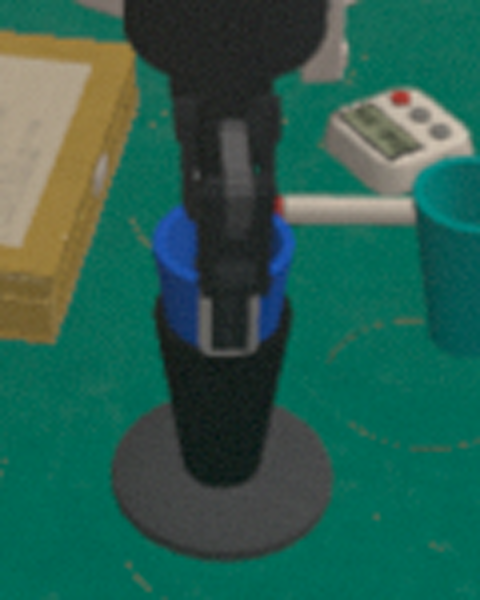

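Emit:
{"name": "servo_tool", "arguments": {"deltas": [[0,0,0,0,0,0],[0,0,0,0,0,0],[0,0,0,0,0,0],[0,-0.01,0,0,0,0],[0,-0.02,0,0,0,0],[0,-0.03,0,0,0,0],[0,-0.035,0,0,0,0],[0,-0.03,0,0,0,0],[0,-0.03,0,0,0,0],[0,0,0,0,0,0]], "claw": -1}}

```text
clock: 24.65
tool_pos: [0.5424, 0.0018, 0.2554]
tcp_rot: [-0.498, 0.499, -0.501, 0.502]
ft_force: [-0.3, 0.3, -0.8]
opening: 1.001
```

```bash
python3 -c "
from m import *
goto([.51,-.456,.25],-72.6)
s=grab('side','s7.png'); crop(s,300,270,420,420,4,'s7c.png')
w=grab('wrist','w13.png'); print(proj(w,[.5415,.003,.125]))
for d in (s,w):
  for c,st in comps(masks(d['img'])['blue'],100): print(c,st,onz(d,st[0]+st[2]/2-.5,st[1]+st[3]/2-.5,.125))
"
```

```text
clock 24.65 pos [0.5424 0.0018 0.2554] xyaw -90.0 tilt 0.36 open 1.001 F [-0.32  0.28 -0.84]
shift mm [457.8   4.5 -32.4] rot deg [ -0.4 -17.4  -0. ]
(np.float64(317.16080844389813), np.float64(226.57172139703567))
(np.float64(355.4), np.float64(337.6)) (np.int32(338), np.int32(320), np.int32(35), np.int32(38), np.int32(1076)) [0.54483074 0.02428783 0.125     ]
(np.float64(315.6), np.float64(224.2)) (np.int32(281), np.int32(190), np.int32(70), np.int32(69), np.int32(3753)) [0.54359509 0.00429472 0.125     ]
```

View pics/s7c.png

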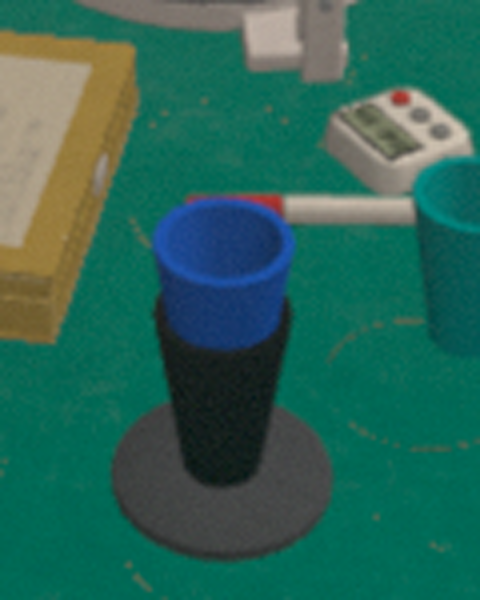

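View pics/w13.png

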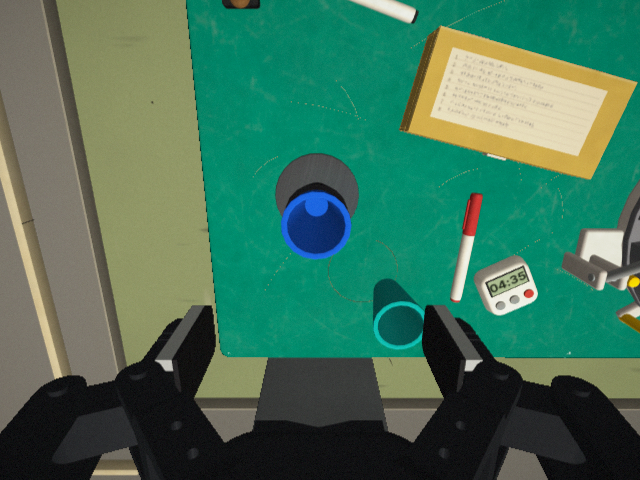

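Emit:
{"name": "servo_tool", "arguments": {"deltas": [[0,0,0,0,-10,0],[0,0,0,0,-10,0],[0,0,0,0,-10,0],[0,0,0,0,-10,0],[0,0,0,0,-10,0],[0,0,0,0,-10,0],[0,0,0,0,-10,0],[0,0,0,0,-10,0],[0,0,0,0,-10,0],[0,0,0,0,-10,0],[0,0,0,0,-10,0],[0,0,0,0,-10,0]], "claw": 0}}

```text
clock: 26.25
tool_pos: [0.5289, 0.0012, 0.2374]
tcp_rot: [-0.672, -0.196, 0.218, 0.68]
ft_force: [-0.2, -1.0, -1.0]
opening: 0.502
```

```bash
python3 -c "
from m import *
goto([.51,-.456,.25],107.6)
goto([.51,-.456,.25]); print(observe()['joint_pos'])
"
```

```text
clock 26.25 pos [0.5289 0.0012 0.2374] xyaw 34.1 tilt 1.86 open 0.502 F [-0.17 -0.99 -1.02]
shift mm [-272.2  -12.8 -367.8] rot deg [ -1.9 -73.5  -0.6]
clock 26.25 pos [0.5289 0.0012 0.2374] xyaw 34.1 tilt 1.86 open 0.502 F [-0.17 -0.99 -1.02]
shift mm [-272.2  -12.8 -367.8]
[ 0.30823587  0.50789236 -0.53744459  1.80792493  0.30362605  0.94263229
  0.23296587]
```

Emit:
{"name": "servo_tool", "arguments": {"deltas": [[-0.0227,-0.003,-0.0307,-0.9,0,-0.3],[-0.0227,-0.002,-0.0307,-0.9,0,-0.3],[-0.0227,0,-0.0307,0,0,0],[-0.0227,0,-0.0307,0,0,0],[-0.0227,0,-0.0307,0,0,0],[-0.0227,0,-0.0307,0,0,0],[-0.0227,0,-0.0307,0,0,0],[-0.0227,0,-0.0307,0,0,0],[-0.0227,0,-0.0307,0,0,0],[-0.0227,0,-0.0307,0,0,0],[-0.02,0,-0.025,0,0,0],[-0.01,0,-0.01,0,0,0]]}}

```text
clock: 27.75
tool_pos: [0.4999, -0.4342, 0.2295]
tcp_rot: [-0.672, -0.199, 0.222, 0.678]
ft_force: [0.5, -0.5, -0.5]
opening: 0.5
```

```bash
python3 -c "
from m import *
goto([.51,-.456,.25],107.6)
"
```

```text
clock 27.75 pos [ 0.4999 -0.4342  0.2295] xyaw 34.6 tilt 1.88 open 0.500 F [ 0.51 -0.48 -0.48]
shift mm [ -4.6 -20.8 -23.4] rot deg [ -1.9 -73.   -0.7]
```

Emit:
{"name": "servo_tool", "arguments": {"deltas": [[-0.004,0,-0.015,-2,0,-0.7],[0,0,0,0,-9,0],[0,0,0,0,-10,0],[0,0,0,0,-10,0],[0,0,0,0,-10,0],[0,0,0,0,-10,0],[0,0,0,0,-10,0],[0,0,0,0,-9,0],[0,0,0,0,-4,0],[0,0,0,0,0,0],[0,0,0,0,0,0]]}}

```text
clock: 29.12
tool_pos: [0.5103, -0.4366, 0.2273]
tcp_rot: [-0.411, -0.575, 0.584, 0.399]
ft_force: [0.3, -0.5, -0.2]
opening: 0.499
```

```bash
python3 -c "
from m import *
goto([.51,-.456,.20],107.6)
w=grab('wrist','w14.png')
for e in (22,-22):
  a=np.radians(17.6); print(proj(w,[.51+e/1000*np.cos(a),-.456+e/1000*np.sin(a),.166]))
print(observe()['joint_pos'])
"
```

```text
clock 29.12 pos [ 0.5103 -0.4366  0.2273] xyaw 110.0 tilt 1.23 open 0.499 F [ 0.31 -0.5  -0.19]
shift mm [-17.5  27.7   6.9] rot deg [-0.   2.4 -1.2]
(np.float64(290.11140670323493), np.float64(279.1886421130732))
(np.float64(291.4250750120383), np.float64(210.0131789642935))
[ 1.09270664  0.7725076  -0.81552295  1.45923781  0.60722083  1.15424326
  2.09759004]
```

View pics/w14.png

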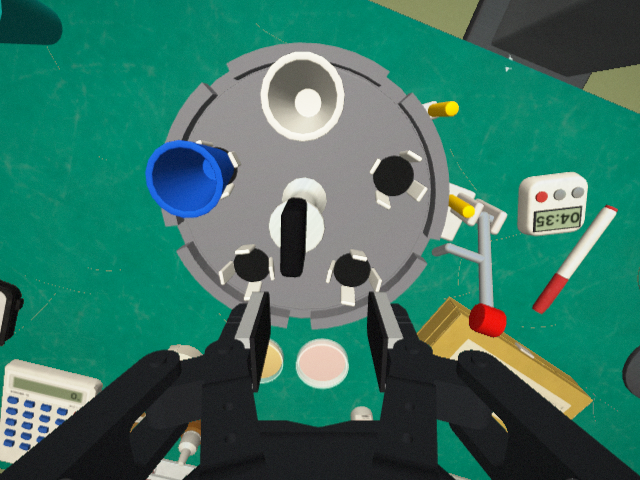

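Emit:
{"name": "servo_tool", "arguments": {"deltas": [[-0.012,0.01,0.005,0,2.0,-1.2],[-0.004,0.01,0.001,0,0,0],[0,0.008,0,0,0,0],[0,0,0,0,0,0],[0,0,0,0,0,0]]}}

```text
clock: 29.8
tool_pos: [0.5096, -0.4554, 0.1965]
tcp_rot: [-0.416, -0.571, 0.571, 0.418]
ft_force: [-0.2, -0.4, 0.6]
opening: 0.5
```

```bash
python3 -c "
from m import *
goto([.51,-.456,.128],107.6)
"
```

```text
clock 29.80 pos [ 0.5096 -0.4554  0.1965] xyaw 107.8 tilt 0.15 open 0.500 F [-0.16 -0.43  0.56]
shift mm [-0.8 68.5 -0.3] rot deg [-0.1  0.2  0.1]
```

Emit:
{"name": "servo_tool", "arguments": {"deltas": [[0,0.018,0,0,0,0],[0,0.018,0,0,0,0],[0,0.018,0,0,0,0],[0,0.012,0,0,0,0],[0,0,0,0,0,0],[0,0,0,0,0,0]]}}

```text
clock: 30.55
tool_pos: [0.5093, -0.4546, 0.1251]
tcp_rot: [-0.415, -0.571, 0.572, 0.418]
ft_force: [-0.1, -0.7, 1.0]
opening: 0.499
```

```bash
python3 -c "
from m import *
goto([.51,-.456,.128],107.6)
"
```

```text
clock 30.55 pos [ 0.5093 -0.4546  0.1251] xyaw 107.8 tilt 0.20 open 0.499 F [-0.1  -0.69  1.  ]
shift mm [-1.5 -2.9 -0.2] rot deg [-0.1  0.2  0.2]
```

Emit:
{"name": "servo_tool", "arguments": {"deltas": [[-0.0015,-0.003,0,0,0,0],[0,0,0,0,0,0]]}}

```text
clock: 30.8
tool_pos: [0.5105, -0.4565, 0.1296]
tcp_rot: [-0.416, -0.571, 0.572, 0.417]
ft_force: [0.7, -0.1, 0.0]
opening: 0.506
```

Emit:
{"name": "servo_tool", "arguments": {"deltas": [[0,0,0,0,0,0],[0,0,0,0,0,0],[0,0,0,0,0,0],[0,0,0,0,0,0]], "claw": 1, "newtons": 40}}

```text
clock: 31.3
tool_pos: [0.5104, -0.4556, 0.1303]
tcp_rot: [0.416, 0.572, -0.572, -0.417]
ft_force: [-0.4, 0.2, 0.3]
opening: 0.159
```

Emit:
{"name": "servo_tool", "arguments": {"deltas": [[0,0,0,0,4,0],[0,0,0,0,7,0],[0,0,0,0,9,0],[0,0,0,0,9,0],[0,0,0,0,9,0],[0,0,0,0,9,0],[0,0,0,0,0,0]]}}

```text
clock: 32.17
tool_pos: [0.5103, -0.4564, 0.1303]
tcp_rot: [-0.614, -0.35, 0.351, 0.614]
ft_force: [0.5, 0.7, 0.4]
opening: 0.155
```

```bash
python3 -c "
from m import *
goto([.51,-.456,.128],-36.4)
"
```

```text
clock 32.17 pos [ 0.5103 -0.4564  0.1303] xyaw 59.5 tilt 0.09 open 0.155 F [0.48 0.67 0.39]
shift mm [0.1 2.3 0.4] rot deg [-0.  95.9 -0.1]
```

Emit:
{"name": "servo_tool", "arguments": {"deltas": [[0,0,0,0,9,0],[0,0,0,0,9,0],[0,0,0,0,9,0],[0,0,0,0,9,0],[0,0,0,0,9,0],[0,0,0,0,9,0],[0,0,0,0,9,0],[0,0,0,0,9,0],[0,0,0,0,9,0],[0,0,0,0,6,0],[0,0,0,0,0,0],[0,0,0,0,0,0]]}}

```text
clock: 33.67
tool_pos: [0.5091, -0.4567, 0.1303]
tcp_rot: [-0.686, 0.171, -0.169, 0.687]
ft_force: [-2.8, 1.6, 0.5]
opening: 0.157
```

```bash
python3 -c "
from m import *
goto([.51,-.456,.128],-36.4)
t=grab('top','t4.png')
for c,st in comps(masks(t['img'])['blue'],100): print(c,st,onz(t,st[0]+st[2]/2-.5,st[1]+st[3]/2-.5,.116))
"
```

```text
clock 33.67 pos [ 0.5091 -0.4567  0.1303] xyaw -27.8 tilt 0.19 open 0.157 F [-2.77  1.57  0.49]
shift mm [0.5 2.3 1. ] rot deg [ 0.   8.6 -0.2]
(np.float64(165.1), np.float64(261.2)) (np.int32(153), np.int32(250), np.int32(26), np.int32(23), np.int32(466)) [0.56115927 0.01065918 0.116     ]
(np.float64(336.4), np.float64(305.4)) (np.int32(326), np.int32(294), np.int32(22), np.int32(24), np.int32(365)) [ 0.45034986 -0.39040753  0.116     ]
```

Emit:
{"name": "servo_tool", "arguments": {"deltas": [[0,0,0,0,5,0],[0,0,0,0,3.6,0],[0,0,0,0,0,0],[0,0,0,0,0,0]]}}

```text
clock: 34.22
tool_pos: [0.509, -0.4566, 0.1304]
tcp_rot: [-0.671, 0.221, -0.219, 0.673]
ft_force: [-1.7, 0.2, 1.3]
opening: 0.158
```

```bash
python3 -c "
from m import *
goto([.51,-.456,.128],-36.4)
t=grab('top','t5.png')
for c,st in comps(masks(t['img'])['blue'],100): print(c,st,onz(t,st[0]+st[2]/2-.5,st[1]+st[3]/2-.5,.116))
"
```

```text
clock 34.23 pos [ 0.509  -0.4566  0.1304] xyaw -36.3 tilt 0.21 open 0.158 F [-1.72  0.21  1.28]
shift mm [0.5 2.4 1.1] rot deg [-0.   0.1 -0.2]
(np.float64(165.1), np.float64(261.2)) (np.int32(153), np.int32(250), np.int32(26), np.int32(23), np.int32(467)) [0.56115927 0.01065918 0.116     ]
(np.float64(333.9), np.float64(301.6)) (np.int32(323), np.int32(290), np.int32(23), np.int32(24), np.int32(420)) [ 0.45982962 -0.38465762  0.116     ]
```

Emit:
{"name": "servo_tool", "arguments": {"deltas": [[0,0,0,0,0,0],[0,0,0,0,0,0],[0,-0.015,0,0,0,0],[0,-0.03,0,0,0,0],[0,-0.035,0,0,0,0],[0,-0.03,0,0,0,0],[0,0,0,0,9,0],[0,0,0,0,9,0],[0,0,0,0,9,0],[0,0,0,0,9,0],[0,0,0,0,9,0],[0,0,0,0,8,0]], "claw": 0}}

```text
clock: 35.78
tool_pos: [0.5128, -0.4581, 0.2561]
tcp_rot: [0.495, -0.5, 0.506, -0.498]
ft_force: [-0.2, -0.1, 0.2]
opening: 0.499
```

```bash
python3 -c "
from m import *
goto([.46,-.386,.20],-90)
"
```

```text
clock 35.77 pos [ 0.5128 -0.4581  0.2561] xyaw -90.7 tilt 0.61 open 0.499 F [-0.16 -0.12  0.17]
shift mm [-71.7  55.3 -54.2] rot deg [-0.6 -0.7  0.2]
```

Emit:
{"name": "servo_tool", "arguments": {"deltas": [[-0.024,0,-0.018,-0.6,-0.7,0.2],[-0.024,0.01,-0.018,0,0,0],[-0.015,0.015,-0.012,0,0,0],[-0.004,0.015,-0.004,0,0,0],[0,0.01,0,0,0,0],[0,0,0,0,0,0],[0,0,0,0,0,0]], "claw": -1, "newtons": 25}}

```text
clock: 36.65
tool_pos: [0.4638, -0.3906, 0.2121]
tcp_rot: [0.5, -0.495, 0.503, -0.501]
ft_force: [0.0, -0.3, -0.3]
opening: 1.0
```

```bash
python3 -c "
from m import *
goto([.46,-.386,.15],-90)
w=grab('wrist','w15.png')
c=np.array([.46,-.386,.116])
for o in ([0,0,0],[.028,0,0],[-.028,0,0],[0,.028,0],[0,-.028,0]): print(np.round(proj(w,c+o),1))
"
```

```text
clock 36.65 pos [ 0.4638 -0.3906  0.2121] xyaw -89.9 tilt 0.67 open 1.000 F [ 0.04 -0.34 -0.32]
shift mm [-5.  62.  -4.4] rot deg [-0.5  0.1  0.4]
[311. 246.]
[310.8 206.9]
[311.2 282.5]
[271. 246.]
[351. 246.]
```

View pics/w15.png

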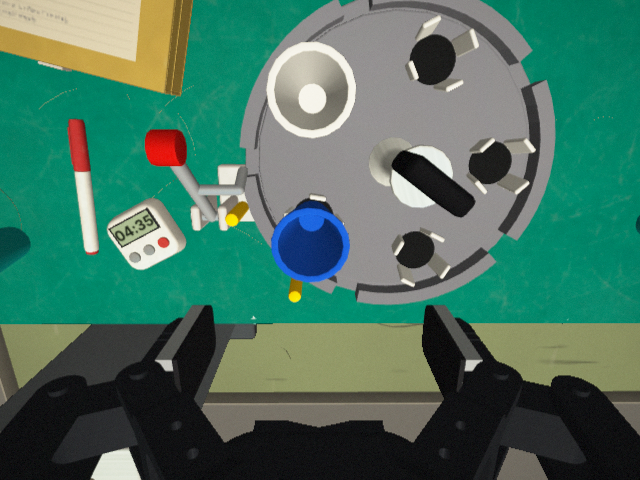

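Emit:
{"name": "servo_tool", "arguments": {"deltas": [[-0.005,0.015,-0.004,-0.5,0,0.4],[0,0.018,0,0,0,0],[0,0.018,0,0,0,0],[0,0.01,0,0,0,0],[0,0,0,0,0,0],[0,0,0,0,0,0]]}}

```text
clock: 37.45
tool_pos: [0.4595, -0.385, 0.1474]
tcp_rot: [-0.5, 0.5, -0.499, 0.501]
ft_force: [0.5, -1.3, 0.5]
opening: 1.001
```

```bash
python3 -c "
from m import *
goto([.46,-.386,.083],-90)
"
```

```text
clock 37.45 pos [ 0.4595 -0.385   0.1474] xyaw -89.9 tilt 0.10 open 1.001 F [ 0.46 -1.26  0.52]
shift mm [ 1.1 64.4  0.6] rot deg [ 0.   0.1 -0.1]
```

Emit:
{"name": "servo_tool", "arguments": {"deltas": [[0.001,0.017,0.0005,0,0,0],[0,0.018,0,0,0,0],[0,0.015,0,0,0,0],[0,0.009,0,0,0,0],[0,0,0,0,0,0],[0,0,0,0,0,0]]}}

```text
clock: 38.2
tool_pos: [0.4609, -0.3868, 0.0857]
tcp_rot: [-0.5, 0.499, -0.5, 0.501]
ft_force: [0.3, 0.5, 0.5]
opening: 0.999
```

```bash
python3 -c "
from m import *
goto([.46,-.386,.084],-90)
"
```

```text
clock 38.20 pos [ 0.4609 -0.3868  0.0857] xyaw -89.9 tilt 0.08 open 0.999 F [0.28 0.5  0.48]
shift mm [-0.8  1.7 -0.9] rot deg [-0.1  0.1  0. ]
```

Emit:
{"name": "servo_tool", "arguments": {"deltas": [[-0.001,0.002,-0.001,0,0,0],[0,0,0,0,0,0]]}}

```text
clock: 38.45
tool_pos: [0.4603, -0.3861, 0.0845]
tcp_rot: [-0.5, 0.499, -0.5, 0.501]
ft_force: [1.0, 0.0, 0.6]
opening: 0.999
```

Emit:
{"name": "servo_tool", "arguments": {"deltas": [[0,0,0,0,0,0],[0,0,0,0,0,0],[0,0,0,0,0,0],[0,0,0,0,0,0],[0,0,0,0,0,0]], "claw": 1}}

```text
clock: 39.08
tool_pos: [0.4607, -0.3864, 0.0853]
tcp_rot: [-0.5, 0.498, -0.501, 0.501]
ft_force: [0.5, 0.3, 1.0]
opening: 0.629
```

Emit:
{"name": "servo_tool", "arguments": {"deltas": [[0,-0.004,0,0,0,0],[0,-0.008,0,0,0,0],[0,-0.012,0,0,0,0],[0,-0.015,0,0,0,0],[0,-0.02,0,0,0,0],[0,-0.025,0,0,0,0],[0,-0.025,0,0,0,0],[0,-0.025,0,0,0,0],[0,-0.025,0,0,0,0],[0,-0.02,0,0,0,0],[0,0,0,0,0,0],[0,0,0,0,0,0]]}}

```text
clock: 40.58
tool_pos: [0.4598, -0.3863, 0.2794]
tcp_rot: [0.5, -0.496, 0.503, -0.501]
ft_force: [0.3, -0.1, -1.3]
opening: 0.626
```

```bash
python3 -c "
from m import *
goto([.56,.01,.27],-90)
t=grab('top','t6.png'); s=grab('side','s8.png'); w=grab('wrist','w16.png')
crop(t,140,230,260,350,5,'t6c.png'); crop(s,300,270,420,420,4,'s8c.png')
for d in (t,s):
  for c,st in comps(masks(d['img'])['blue'],100): print(c,st,onz(d,st[0]+st[2]/2-.5,st[1]+st[3]/2-.5,.125))
"
```

```text
clock 40.58 pos [ 0.4598 -0.3863  0.2794] xyaw -89.9 tilt 0.65 open 0.626 F [ 0.31 -0.07 -1.26]
shift mm [-396.1    7.9  100.8] rot deg [-0.5  0.1  0.4]
(np.float64(165.1), np.float64(261.2)) (np.int32(153), np.int32(250), np.int32(26), np.int32(23), np.int32(466)) [0.56092518 0.00771842 0.125     ]
(np.float64(379.9), np.float64(154.9)) (np.int32(369), np.int32(132), np.int32(26), np.int32(43), np.int32(559)) [ 0.40342684 -0.80087861  0.125     ]
(np.float64(343.6), np.float64(340.8)) (np.int32(326), np.int32(322), np.int32(36), np.int32(39), np.int32(1092)) [0.56263527 0.0292821  0.125     ]
```

View pics/t6c.png

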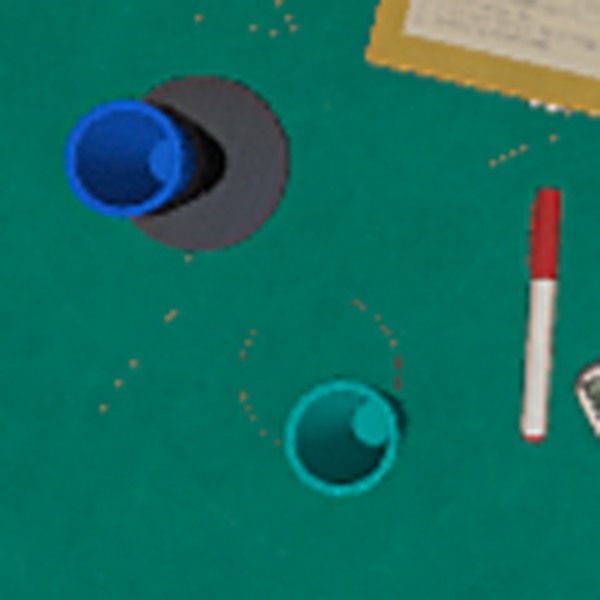

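View pics/s8c.png

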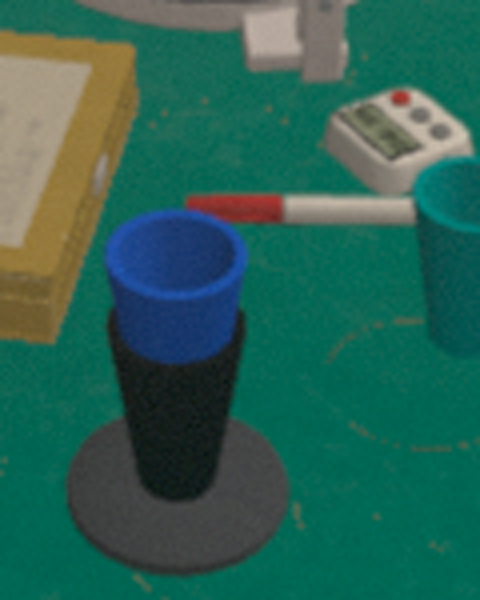

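View pics/w16.png

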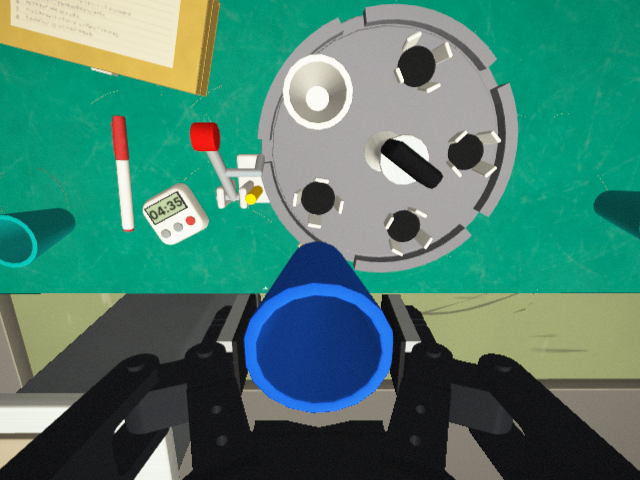

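```bash
python3 -c "
from m import *
t=grab('top'); s=grab('side')
print(tri([t,s],[(165.0,261),(343.7,333.2)]),onz(s,343.7,333.2,.125))
"
```

```text
(array([0.56105094, 0.00925618, 0.12382888]), [np.float64(7.850321278493249e-05), np.float64(7.850321278477124e-05)]) [0.56121479 0.01071773 0.125     ]
```

Emit:
{"name": "servo_tool", "arguments": {"deltas": [[-0.02,0,0.005,-0.5,0,0.4],[-0.036,0,0.009,0,0,0],[-0.038,0,0.01,0,0,0],[-0.038,0,0.01,0,0,0],[-0.038,0,0.01,0,0,0],[-0.038,0,0.01,0,0,0],[-0.038,0,0.01,0,0,0],[-0.038,0,0.01,0,0,0],[-0.038,0,0.01,0,0,0],[-0.03,0,0.008,0,0,0],[-0.015,0,0.004,0,0,0],[0,0,0,0,0,0]]}}

```text
clock: 42.32
tool_pos: [0.555, 0.0111, 0.2764]
tcp_rot: [-0.503, 0.502, -0.49, 0.504]
ft_force: [-0.1, -0.1, -0.5]
opening: 0.629
```

```bash
python3 -c "
from m import *
goto([.561,.0075,.25],-90)
w=grab('wrist','w17.png')
c=np.array([.561,.0075,.125])
for o in ([0,0,0],[.028,0,0],[-.028,0,0],[0,.028,0],[0,-.028,0]): print(np.round(proj(w,c+o),1))
"
```

```text
clock 42.33 pos [0.555  0.0111 0.2764] xyaw -89.1 tilt 0.96 open 0.629 F [-0.14 -0.12 -0.54]
shift mm [ 4.1 26.3  6.2] rot deg [ 0.6  0.9 -0.7]
[325.2 209.9]
[325.9 176.3]
[324.6 241.5]
[291.7 209.3]
[358.8 210.5]
```

View pics/w17.png

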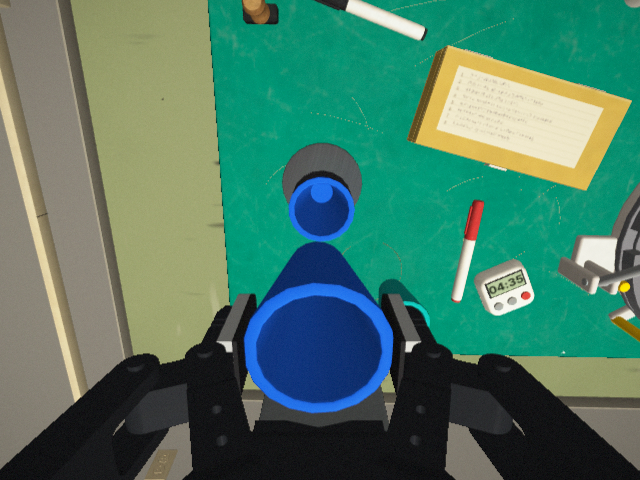

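Emit:
{"name": "servo_tool", "arguments": {"deltas": [[0.002,0.01,0.005,0.5,0.8,-0.6],[0,0.015,0.001,0,0,0],[0,0.015,0,0,0,0],[0,0.015,0,0,0,0],[0,0,0,0,0,0],[0,0,0,0,0,0]]}}

```text
clock: 43.12
tool_pos: [0.559, 0.0005, 0.2158]
tcp_rot: [-0.499, 0.504, -0.502, 0.495]
ft_force: [-0.1, -0.1, -0.1]
opening: 0.628
```

```bash
python3 -c "
from m import *
goto([.5615,.0095,.195],-90)
w=grab('wrist','w18.png')
c=np.array([.5615,.0095,.125])
for o in ([0,0,0],[.028,0,0],[-.028,0,0],[0,.028,0],[0,-.028,0]): print(np.round(proj(w,c+o),1))
crop(w,220,120,420,420,2,'w18c.png')
"
```

```text
clock 43.12 pos [5.590e-01 5.000e-04 2.158e-01] xyaw -90.7 tilt 0.39 open 0.628 F [-0.1  -0.06 -0.08]
shift mm [-9.1 20.8  2.5] rot deg [ 0.4 -0.7  0.2]
[304.8 237.9]
[303.7 197.5]
[305.8 275.6]
[263.6 238.5]
[345.9 237.4]
```

View pics/w18c.png

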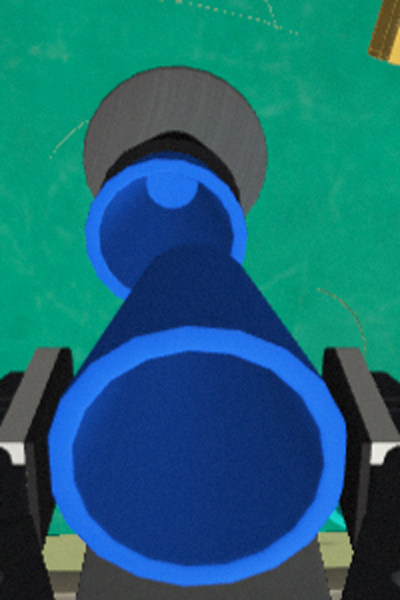

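Emit:
{"name": "servo_tool", "arguments": {"deltas": [[-0.006,0.006,0.002,0.4,-0.7,0.2],[-0.002,0.008,0,0,0,0],[0,0.006,0,0,0,0],[0,0,0,0,0,0],[0,0,0,0,0,0]]}}

```text
clock: 43.8
tool_pos: [0.5616, 0.0093, 0.1952]
tcp_rot: [-0.499, 0.499, -0.5, 0.501]
ft_force: [-0.9, 0.5, -0.8]
opening: 0.627
```

```bash
python3 -c "
from m import *
goto([.561,.0102,.178],-90)
w=grab('wrist','w19.png')
c=np.array([.561,.0102,.125])
for o in ([0,0,0],[.028,0,0],[-.028,0,0],[0,.028,0],[0,-.028,0]): print(np.round(proj(w,c+o),1))
crop(w,220,120,420,420,2,'w19c.png')
"
```

```text
clock 43.80 pos [0.5616 0.0093 0.1952] xyaw -89.9 tilt 0.17 open 0.627 F [-0.88  0.54 -0.83]
shift mm [-0.9 17.2 -0.6] rot deg [-0.2  0.1 -0.1]
[317.1 253.9]
[317.1 210.6]
[317.2 294. ]
[272.7 253.9]
[361.6 254. ]
```

View pics/w19c.png

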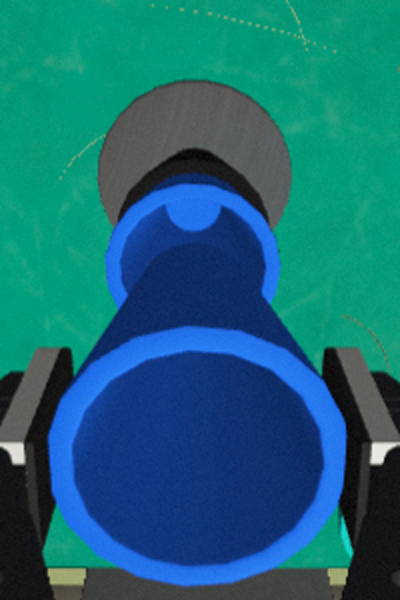

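Emit:
{"name": "servo_tool", "arguments": {"deltas": [[-0.0007,0.006,-0.001,-0.2,0,0],[0,0.006,0,0,0,0],[0,0.004,0,0,0,0],[0,0,0,0,0,0],[0,0,0,0,0,0]]}}

```text
clock: 44.48
tool_pos: [0.5606, 0.0099, 0.1781]
tcp_rot: [-0.5, 0.5, -0.499, 0.5]
ft_force: [0.1, 0.7, -0.5]
opening: 0.625
```

```bash
python3 -c "
from m import *
goto([.5603,.0102,.148],-90)
"
```

```text
clock 44.48 pos [0.5606 0.0099 0.1781] xyaw -89.9 tilt 0.06 open 0.625 F [ 0.15  0.74 -0.53]
shift mm [-0.3 30.1 -0.3] rot deg [ 0.   0.1 -0. ]
```

Emit:
{"name": "servo_tool", "arguments": {"deltas": [[0,0.006,0,0,0,0],[0,0.007,0,0,0,0],[0,0.007,0,0,0,0],[0,0.006,0,0,0,0],[0,0.004,0,0,0,0],[0,0,0,0,0,0],[0,0,0,0,0,0]]}}

```text
clock: 45.35
tool_pos: [0.5606, 0.0099, 0.1458]
tcp_rot: [0.5, -0.5, 0.499, -0.5]
ft_force: [-0.1, 0.5, -1.0]
opening: 0.628
```

```bash
python3 -c "
from m import *
goto([.5603,.0102,.129],-90)
s=grab('side'); crop(s,300,240,420,420,3,'s9c.png')
"
```

```text
clock 45.35 pos [0.5606 0.0099 0.1458] xyaw -89.9 tilt 0.07 open 0.628 F [-0.06  0.48 -1.02]
shift mm [-0.3 16.8 -0.3] rot deg [ 0.1  0.1 -0. ]
```

View pics/s9c.png

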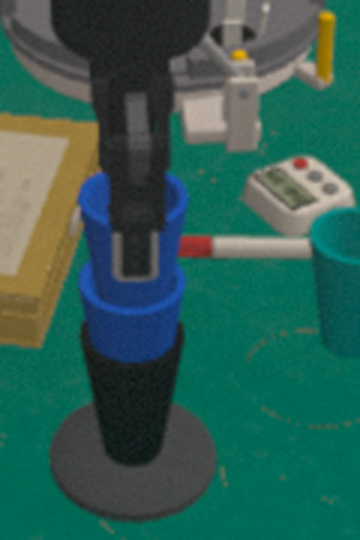

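Entered straight. Lowering slowly.

Emit:
{"name": "servo_tool", "arguments": {"deltas": [[0,0.003,0,0,0,0],[0,0.003,0,0,0,0],[0,0.003,0,0,0,0],[0,0.002,0,0,0,0],[0,0,0,0,0,0]]}}

```text
clock: 46.02
tool_pos: [0.5608, 0.0099, 0.1344]
tcp_rot: [-0.5, 0.5, -0.499, 0.5]
ft_force: [0.1, 0.6, -0.3]
opening: 0.628
```

Emit:
{"name": "servo_tool", "arguments": {"deltas": [[0,0.0015,0,0,0,0],[0,0.001,0,0,0,0],[0,0,0,0,0,0]]}}

```text
clock: 46.4
tool_pos: [0.5611, 0.0101, 0.1319]
tcp_rot: [-0.5, 0.5, -0.5, 0.501]
ft_force: [1.0, -0.8, 0.3]
opening: 0.627
```

Emit:
{"name": "servo_tool", "arguments": {"deltas": [[0,0.001,0,0,0,0],[0,0.001,0,0,0,0],[0,0,0,0,0,0]]}}

```text
clock: 46.78
tool_pos: [0.5613, 0.0102, 0.1299]
tcp_rot: [-0.5, 0.5, -0.5, 0.501]
ft_force: [-0.1, 0.3, -1.1]
opening: 0.629
```

Emit:
{"name": "servo_tool", "arguments": {"deltas": [[0,0.001,0,0,0,0],[0,0,0,0,0,0]]}}

```text
clock: 47.02
tool_pos: [0.5615, 0.0102, 0.1292]
tcp_rot: [-0.5, 0.5, -0.5, 0.501]
ft_force: [0.3, 0.7, -0.5]
opening: 0.632
```

Emit:
{"name": "servo_tool", "arguments": {"deltas": [[0,0.001,0,0,0,0],[0,0,0,0,0,0]]}}

```text
clock: 47.28
tool_pos: [0.5617, 0.0102, 0.1288]
tcp_rot: [-0.5, 0.499, -0.5, 0.501]
ft_force: [-0.5, 0.8, -0.1]
opening: 0.626
```

Emit:
{"name": "servo_tool", "arguments": {"deltas": [[0,0.001,0,0,0,0],[0,0,0,0,0,0]]}}

```text
clock: 47.52
tool_pos: [0.5618, 0.0102, 0.1287]
tcp_rot: [-0.5, 0.499, -0.5, 0.501]
ft_force: [-0.3, 0.9, -0.5]
opening: 0.629
```

Emit:
{"name": "servo_tool", "arguments": {"deltas": [[0,0,0,0,0,0],[0,0,0,0,0,0],[0,0,0,0,0,0],[0,-0.01,0,0,0,0],[0,-0.02,0,0,0,0],[0,-0.03,0,0,0,0],[0,-0.035,0,0,0,0],[0,-0.03,0,0,0,0],[0,-0.02,0,0,0,0],[0,0,0,0,0,0],[0,0,0,0,0,0]], "claw": -1}}

```text
clock: 48.9
tool_pos: [0.5611, 0.0095, 0.2805]
tcp_rot: [-0.499, 0.499, -0.5, 0.501]
ft_force: [0.7, -0.3, -0.6]
opening: 0.999
```

```bash
python3 -c "
from m import *
goto([.51,-.456,.27],-90)
s=grab('side'); crop(s,300,240,420,420,3,'s10c.png')
w=grab('wrist','w20.png')
for c,st in comps(masks(w['img'])['blue'],100): print(c,st,onz(w,st[0]+st[2]/2-.5,st[1]+st[3]/2-.5,.16))
"
```

```text
clock 48.90 pos [0.5611 0.0095 0.2805] xyaw -90.0 tilt 0.21 open 0.999 F [ 0.69 -0.28 -0.61]
shift mm [465.5   9.8 -51.4] rot deg [-0.2  0.  -0.1]
(np.float64(316.9), np.float64(224.9)) (np.int32(282), np.int32(185), np.int32(72), np.int32(79), np.int32(4376)) [0.56580039 0.01036919 0.16      ]
```

View pics/s10c.png

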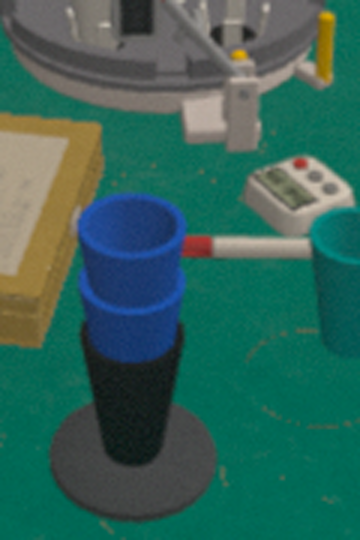

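View pics/w20.png

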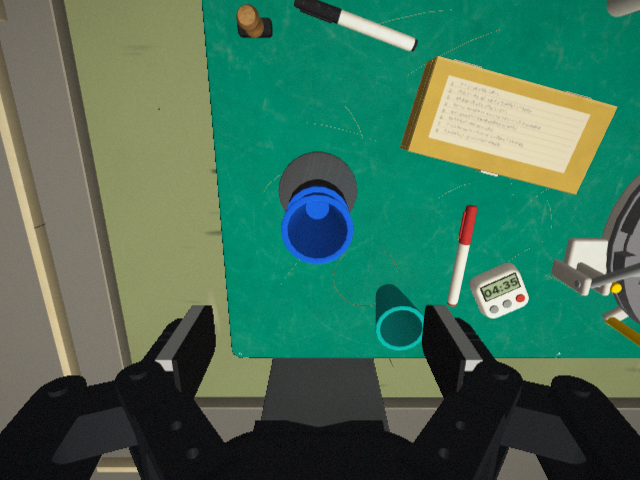

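Emit:
{"name": "servo_tool", "arguments": {"deltas": [[0.02,0,-0.002,0,0,0],[0.04,0,-0.004,0,0,0],[0.042,0,-0.0045,0,0,0],[0.042,0,-0.0045,0,0,0],[0.042,0,-0.0045,0,0,0],[0.042,0,-0.0045,0,0,0],[0.042,0,-0.0045,0,0,0],[0.042,0,-0.0045,0,0,0],[0.042,0,-0.0045,0,0,0],[0.042,0,-0.0045,0,0,0],[0.035,0,-0.004,0,0,0],[0.015,0,-0.002,0,0,0]], "claw": 0}}

```text
clock: 50.5
tool_pos: [0.4961, -0.4656, 0.2704]
tcp_rot: [-0.502, 0.507, -0.498, 0.493]
ft_force: [0.5, 0.5, -0.4]
opening: 0.494
```

Emit:
{"name": "servo_tool", "arguments": {"deltas": [[0,0,0,0,-9,0],[0,0,0,0,-9,0],[0,0,0,0,-9,0],[0,0,0,0,-9,0],[0,0,0,0,-9,0],[0,0,0,0,-7,0],[0,0,0,0,0,0],[0,0,0,0,0,0]]}}

```text
clock: 51.5
tool_pos: [0.491, -0.4639, 0.266]
tcp_rot: [0.671, -0.234, 0.215, -0.67]
ft_force: [0.4, 0.9, 0.4]
opening: 0.498
```

```bash
python3 -c "
from m import *
goto([.51,-.456,.20],-36.4)
"
```

```text
clock 51.50 pos [ 0.491  -0.4639  0.266 ] xyaw -37.0 tilt 1.55 open 0.498 F [0.41 0.89 0.4 ]
shift mm [12.1 65.5 18.4] rot deg [ 0.6 -0.6 -1.4]
```

Emit:
{"name": "servo_tool", "arguments": {"deltas": [[0.009,0.015,0.014,0.6,-0.6,-1.4],[0.002,0.02,0.003,0,0,0],[0,0.018,0,0,0,0],[0,0,0,0,0,0],[0,0,0,0,0,0]]}}

```text
clock: 52.12
tool_pos: [0.5104, -0.4564, 0.2122]
tcp_rot: [0.671, -0.223, 0.223, -0.671]
ft_force: [-0.5, 0.3, 0.5]
opening: 0.498
```

```bash
python3 -c "
from m import *
goto([.5095,-.4563,.129],-36.4)
w=grab('wrist','w21.png')
for e in (22,-22):
  a=np.radians(-126.4); print(proj(w,[.51+e/1000*np.cos(a),-.456+e/1000*np.sin(a),.166]))
"
```

```text
clock 52.12 pos [ 0.5104 -0.4564  0.2122] xyaw -36.8 tilt 0.05 open 0.498 F [-0.52  0.35  0.48]
shift mm [-0.9 83.2 -0.5] rot deg [-0.  -0.4  0. ]
(np.float64(317.0713484990492), np.float64(302.1566430722144))
(np.float64(316.3834228381562), np.float64(230.18177368441326))
```

View pics/w21.png

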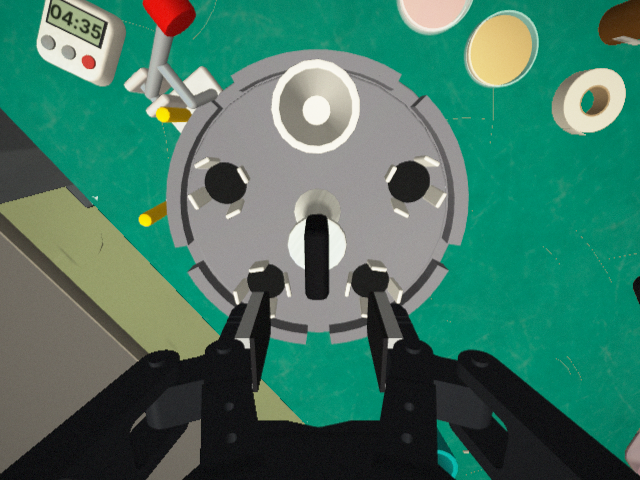

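Bar at px (317, 215–298), aligned with the jaws as predicted. Descend, grip, turn.

Emit:
{"name": "servo_tool", "arguments": {"deltas": [[0,0.02,0,0,0,0],[0,0.02,0,0,0,0],[0,0.02,0,0,0,0],[0,0.015,0,0,0,0],[0,0.006,0,0,0,0],[0,0,0,0,0,0],[0,0,0,0,0,0]]}}

```text
clock: 53.05
tool_pos: [0.5136, -0.4598, 0.1354]
tcp_rot: [0.672, -0.22, 0.228, -0.669]
ft_force: [0.7, -0.4, -0.0]
opening: 0.501
```

```bash
python3 -c "
from m import *
goto([.51,-.456,.129],-36.4)
"
```

```text
clock 53.05 pos [ 0.5136 -0.4598  0.1354] xyaw -36.9 tilt 0.69 open 0.501 F [ 0.68 -0.38 -0.03]
shift mm [-5.2  6.3  0.9] rot deg [ 0.1 -0.5  0.7]
```

Emit:
{"name": "servo_tool", "arguments": {"deltas": [[-0.005,0.005,0.001,0,-0.5,0.6],[0,0.001,0,0,0,0],[0,0,0,0,0,0]]}}

```text
clock: 53.42
tool_pos: [0.5105, -0.4561, 0.1301]
tcp_rot: [0.672, -0.22, 0.222, -0.671]
ft_force: [0.4, -1.1, 1.6]
opening: 0.502
```

Emit:
{"name": "servo_tool", "arguments": {"deltas": [[0,0,0,0,0,0],[0,0,0,0,0,0],[0,0,0,0,0,0],[0,0,0,0,0,0]], "claw": 1, "newtons": 40}}

```text
clock: 53.92
tool_pos: [0.5098, -0.4556, 0.1304]
tcp_rot: [0.672, -0.221, 0.221, -0.671]
ft_force: [-0.3, -0.2, 0.0]
opening: 0.157
```

Emit:
{"name": "servo_tool", "arguments": {"deltas": [[0,0,0,0,-4,0],[0,0,0,0,-7,0],[0,0,0,0,-9,0],[0,0,0,0,-9,0],[0,0,0,0,-9,0],[0,0,0,0,-9,0],[0,0,0,0,-9,0],[0,0,0,0,-6,0],[0,0,0,0,0,0],[0,0,0,0,0,0]]}}

```text
clock: 55.18
tool_pos: [0.5093, -0.4556, 0.1304]
tcp_rot: [0.687, 0.167, -0.167, -0.687]
ft_force: [-1.3, 0.2, 0.3]
opening: 0.16
```

```bash
python3 -c "
from m import *
goto([.51,-.456,.129],35.6)
"
```

```text
clock 55.17 pos [ 0.5093 -0.4556  0.1304] xyaw 27.3 tilt 0.02 open 0.160 F [-1.32  0.22  0.34]
shift mm [ 0.4  1.4 -0.7] rot deg [ 0.  -8.3 -0. ]
```

Emit:
{"name": "servo_tool", "arguments": {"deltas": [[0,0,0,0,-5,0],[0,0,0,0,-3,0],[0,0,0,0,0,0],[0,0,0,0,0,0]]}}

```text
clock: 55.68
tool_pos: [0.5093, -0.4555, 0.1303]
tcp_rot: [0.674, 0.213, -0.214, -0.674]
ft_force: [-1.4, 1.1, 0.4]
opening: 0.158
```

Emit:
{"name": "servo_tool", "arguments": {"deltas": [[0,0,0,0,0,0],[0,0,0,0,0,0],[0,-0.015,0,0,0,0],[0,-0.03,0,0,0,0],[0,-0.035,0,0,0,0],[0,-0.03,0,0,0,0],[0,0,0,0,0,0],[0,0,0,0,0,0]], "claw": 0}}

```text
clock: 56.68
tool_pos: [0.5106, -0.4564, 0.2481]
tcp_rot: [0.676, 0.213, -0.212, -0.673]
ft_force: [-0.0, 0.2, 0.0]
opening: 0.499
```

```bash
python3 -c "
from m import *
goto([.52,-.3,.25],-90)
w=grab('wrist','w22.png')
t=grab('top','t7.png'); crop(t,280,220,430,340,5,'t7c.png')
"
```

```text
clock 56.67 pos [ 0.5106 -0.4564  0.2481] xyaw 35.0 tilt 0.32 open 0.499 F [-0.04  0.23  0.  ]
shift mm [ 97.3  -2.6 122.7] rot deg [  0.2 125.    0.4]
```

View pics/w22.png

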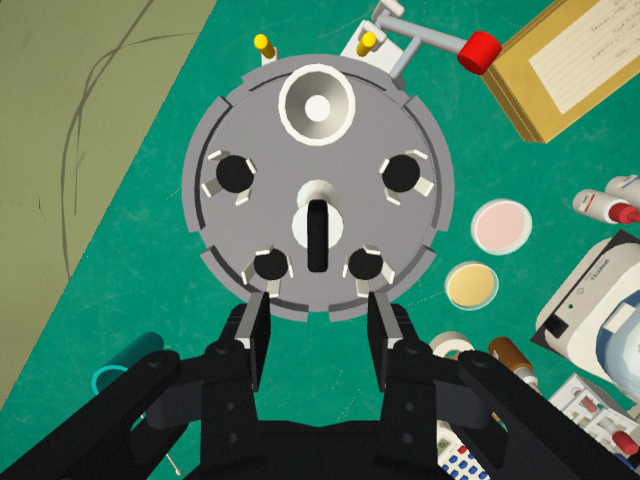

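View pics/t7c.png

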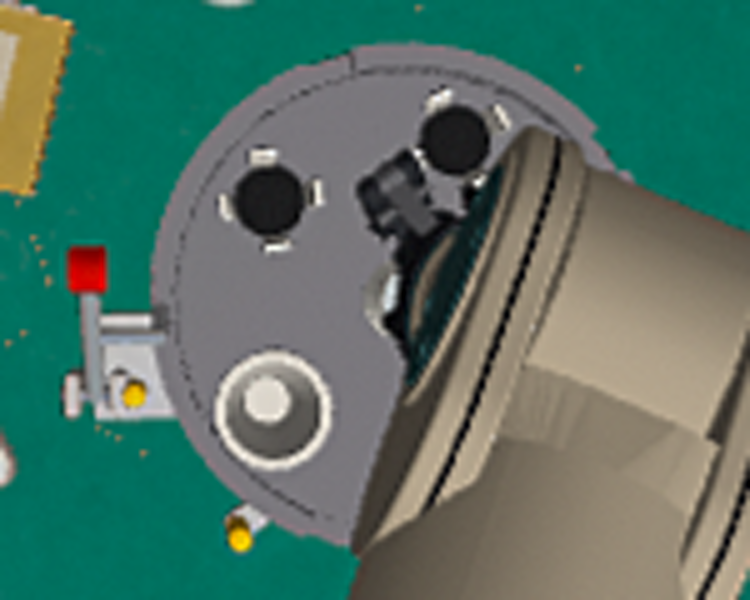

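Emit:
{"name": "servo_tool", "arguments": {"deltas": [[0.024,0,0.03,0,0,0],[0.025,0,0.031,0,0,0],[0.025,0,0.031,0,0,0],[0.018,0,0.02,0,0,0],[0,0,0,0,-9,0],[0,0,0,0,-9,0],[0,0,0,0,-9,0],[0,0,0,0,-9,0],[0,0,0,0,-9,0],[0,0,0,0,-9,0],[0,0,0,0,0,0],[0,0,0,0,0,0]]}}

```text
clock: 58.28
tool_pos: [0.5162, -0.3042, 0.2348]
tcp_rot: [-0.492, -0.501, 0.504, 0.503]
ft_force: [-0.1, 0.0, 0.2]
opening: 0.501
```

```bash
python3 -c "
from m import *
goto([.5254,-.3,.18],90)
"
```

```text
clock 58.27 pos [ 0.5162 -0.3042  0.2348] xyaw 90.6 tilt 0.97 open 0.501 F [-0.06  0.02  0.19]
shift mm [  3.6  54.7 -10.1] rot deg [-0.8  0.6  0.5]
```

Emit:
{"name": "servo_tool", "arguments": {"deltas": [[0.003,0.01,-0.008,-0.8,0.5,0.5],[0,0.018,-0.002,0,0,0],[0,0.015,0,0,0,0],[0,0,0,0,0,0],[0,0,0,0,0,0]]}}

```text
clock: 58.9
tool_pos: [0.5261, -0.3001, 0.1873]
tcp_rot: [-0.5, -0.499, 0.5, 0.501]
ft_force: [0.3, 0.9, 0.5]
opening: 0.502
```

```bash
python3 -c "
from m import *
goto([.5254,-.3,.1103],90)
w=grab('wrist','w23.png')
print(comps(masks(w['img'])['red']),proj(w,[.5254,-.3,.1315]))
s=grab('side');print([ (c,onz(s,*c,.1315)) for c,st in comps(masks(s['img'])['red'])])
"
```

```text
clock 58.90 pos [ 0.5261 -0.3001  0.1873] xyaw 89.9 tilt 0.12 open 0.502 F [0.26 0.95 0.54]
shift mm [ 0.1 77.   0.5] rot deg [-0.1 -0.1 -0. ]
[((np.float64(487.4), np.float64(79.9)), (np.int32(481), np.int32(79), np.int32(14), np.int32(3), np.int32(30))), ((np.float64(392.6), np.float64(98.0)), (np.int32(387), np.int32(92), np.int32(12), np.int32(13), np.int32(127))), ((np.float64(463.4), np.float64(204.7)), (np.int32(453), np.int32(180), np.int32(22), np.int32(51), np.int32(769))), ((np.float64(320.7), np.float64(262.0)), (np.int32(306), np.int32(244), np.int32(31), np.int32(36), np.int32(1057)))] (np.float64(318.6796920683342), np.float64(259.0664473892388))
[((np.float64(350.5), np.float64(234.5)), array([ 0.52866261, -0.29844045,  0.1315    ])), ((np.float64(365.9), np.float64(320.1)), array([ 0.52484582, -0.01185743,  0.1315    ]))]
```

View pics/w23.png

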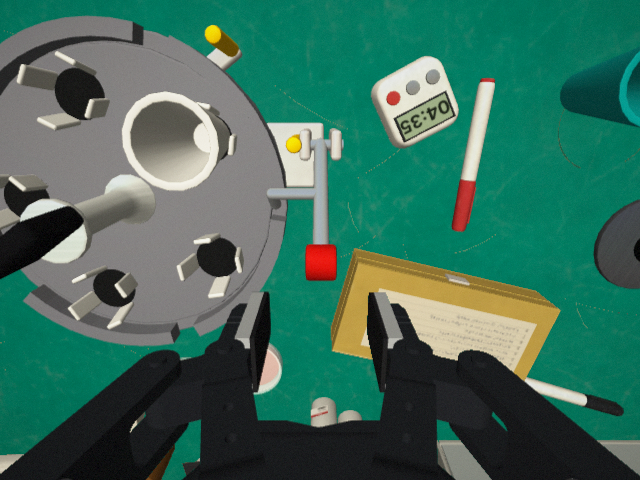

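Emit:
{"name": "servo_tool", "arguments": {"deltas": [[0,0.02,-0.0005,0,0,0],[0,0.02,0,0,0,0],[0,0.018,0,0,0,0],[0,0.012,0,0,0,0],[0,0.004,0,0,0,0],[0,0,0,0,0,0],[0,0,0,0,0,0]]}}

```text
clock: 59.88
tool_pos: [0.5269, -0.3009, 0.1093]
tcp_rot: [0.501, 0.499, -0.5, -0.5]
ft_force: [-0.7, -0.7, -0.3]
opening: 0.505
```

```bash
python3 -c "
from m import *
goto([.5265,-.3,.1103],90)
"
```

```text
clock 59.88 pos [ 0.5269 -0.3009  0.1093] xyaw 89.9 tilt 0.08 open 0.505 F [-0.74 -0.68 -0.33]
shift mm [ 0.9 -1.   0.4] rot deg [-0.  -0.1 -0.1]
```

Emit:
{"name": "servo_tool", "arguments": {"deltas": [[0,0,0,0,0,0],[0,0,0,0,0,0],[0,0,0,0,0,0],[0,0,0,0,0,0]], "claw": 1, "newtons": 30}}

```text
clock: 60.38
tool_pos: [0.5274, -0.2991, 0.1102]
tcp_rot: [0.5, 0.5, -0.5, -0.5]
ft_force: [0.5, 0.6, -2.6]
opening: 0.211
```

Emit:
{"name": "servo_tool", "arguments": {"deltas": [[0,0.0045,-0.0055,0,0,0],[0,0.007,-0.0073,0,0,0],[0,0.0077,-0.0065,0,0,0],[0,0,0,0,0,0],[0,0,0,0,0,0]]}}

```text
clock: 61.0
tool_pos: [0.5473, -0.299, 0.0899]
tcp_rot: [-0.5, -0.499, 0.5, 0.501]
ft_force: [-0.8, 1.4, 3.2]
opening: 0.207
```

```bash
python3 -c "
from m import *
goto([.559,-.3,.064],90)
"
```

```text
clock 61.00 pos [ 0.5473 -0.299   0.0899] xyaw 89.9 tilt 0.10 open 0.207 F [-0.81  1.39  3.24]
shift mm [ -1.   25.9 -11.7] rot deg [-0.1 -0.1 -0. ]
```

Emit:
{"name": "servo_tool", "arguments": {"deltas": [[0,0.0083,-0.0057,0,0,0],[0,0.0085,-0.0047,0,0,0],[0,0.006,-0.003,0,0,0],[0,0,0,0,0,0],[0,0,0,0,0,0]]}}

```text
clock: 61.62
tool_pos: [0.561, -0.299, 0.0658]
tcp_rot: [-0.5, -0.499, 0.5, 0.501]
ft_force: [-1.3, 1.5, 4.2]
opening: 0.206
```

```bash
python3 -c "
from m import *
goto([.559,-.3,.064],90)
"
```

```text
clock 61.62 pos [ 0.561  -0.299   0.0658] xyaw 89.9 tilt 0.14 open 0.206 F [-1.32  1.49  4.21]
shift mm [-1.   1.8  2. ] rot deg [-0.1 -0.1 -0. ]
```

Emit:
{"name": "servo_tool", "arguments": {"deltas": [[0,0.002,0,0,0,0],[0,0.002,0,0,0,0],[0,0.001,0,0,0,0],[0,0,0,0,0,0]]}}

```text
clock: 62.12
tool_pos: [0.5615, -0.2991, 0.0645]
tcp_rot: [0.501, 0.499, -0.5, -0.5]
ft_force: [-0.8, 1.8, 0.8]
opening: 0.204
```

Emit:
{"name": "servo_tool", "arguments": {"deltas": [[0,0.003,0,0,0,0],[0,0.002,0,0,0,0],[0,0,0,0,0,0]]}}

```text
clock: 62.5
tool_pos: [0.5615, -0.2991, 0.0646]
tcp_rot: [0.502, 0.498, -0.501, -0.5]
ft_force: [-0.5, 1.8, 0.3]
opening: 0.206
```

Emit:
{"name": "servo_tool", "arguments": {"deltas": [[0,0,0,0,0,0],[0,0,0,0,0,0],[0,0,0,0,0,0],[0,-0.02,0,0,0,0],[0,-0.035,0,0,0,0],[0,-0.04,0,0,0,0],[0,-0.04,0,0,0,0],[0,-0.04,0,0,0,0],[0,-0.02,0,0,0,0],[0,0,0,0,0,0],[0,0,0,0,0,0]], "claw": 0}}

```text
clock: 63.88
tool_pos: [0.5634, -0.2994, 0.2727]
tcp_rot: [0.505, 0.5, -0.5, -0.496]
ft_force: [-0.4, 0.1, -0.1]
opening: 0.498
```

```bash
python3 -c "
from m import *
goto()
w=grab('wrist','w24.png'); s=grab('side'); t=grab('top')
rs=[c for c,st in comps(masks(s['img'])['red']) if c[1]<290]; print('red side',rs,'start (334.9,253.9)')
print([c for c,st in comps(masks(w['img'])['red'])],proj(w,[.559,-.3,.0857]))
crop(s,290,180,430,300,5,'s11c.png');crop(s,280,230,440,420,3,'s11d.png')
"
```

```text
clock 63.88 pos [ 0.5634 -0.2994  0.2727] xyaw 89.9 tilt 0.72 open 0.498 F [-0.44  0.07 -0.14]
shift mm [0. 0. 0.]
red side [(np.float64(335.0), np.float64(253.8))] start (334.9,253.9)
[(np.float64(457.5), np.float64(44.6)), (np.float64(380.1), np.float64(59.3)), (np.float64(440.2), np.float64(151.5)), (np.float64(320.7), np.float64(202.3)), (np.float64(323.8), np.float64(358.4))] (np.float64(319.4665767478211), np.float64(201.35510440259162))
```

View pics/s11c.png

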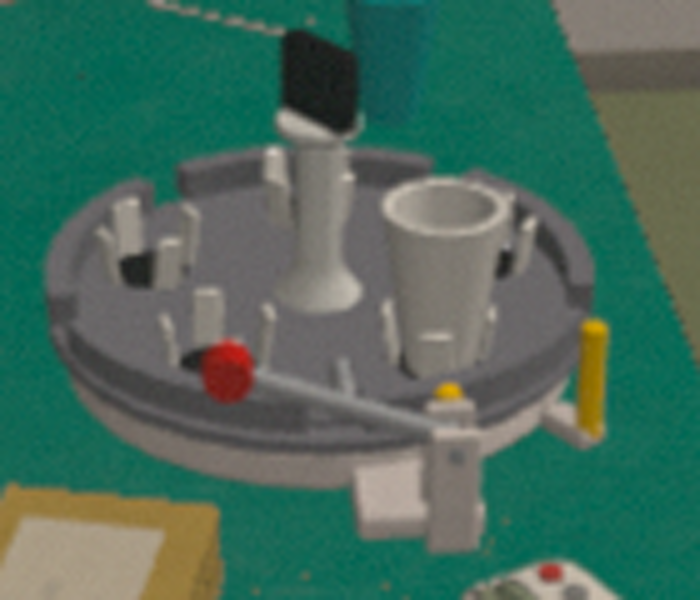

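View pics/s11d.png

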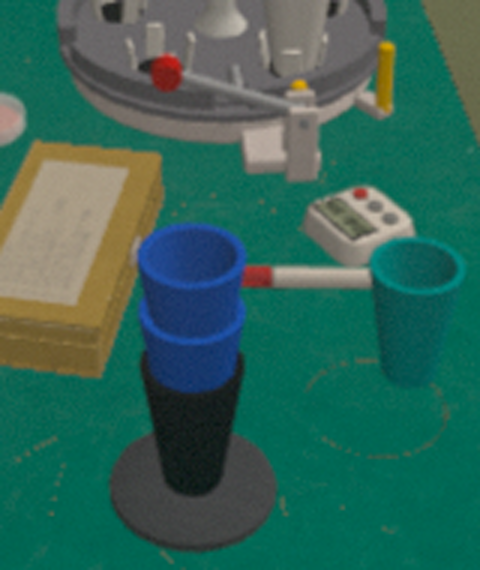

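View pics/w24.png

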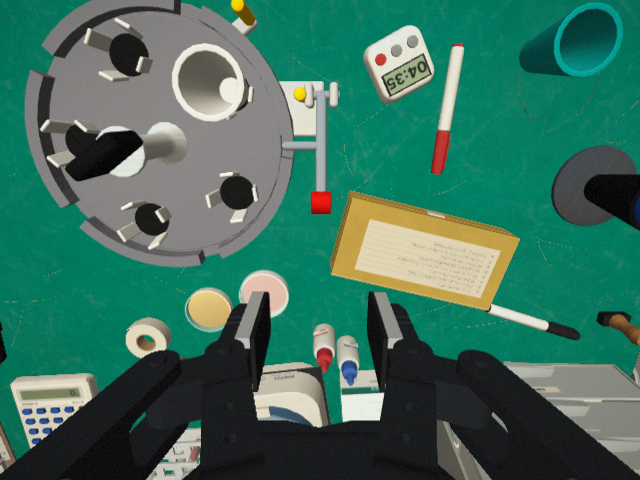

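The lever is back at its starting pixel (335.0, 253.8 against 334.9, 253.9), so it is fully down. White stands at the gate and the stack is straight and undisturbed. Handing in.

```bash
python3 -c "
from bench import *
print(hand_in())"
```

```text
the job is handed in; nothing more can be done
None
```

I finished the job and handed it in at about 64 s of the 210 s allowed; `hand_in()` gives no verdict, so the result isn't confirmed.

**What I did**
- I raised the lever to about 0.56 rad and turned the carousel +72°. I lifted the first blue beaker out at the gate and nested it in the stand.
- I then turned the carousel −144° and nested the second beaker inside the first. Only two blue beakers were present.
- The stand was knocked about 2 cm aside between the two placings, so I measured it again before setting the second beaker.
- Last, I turned the carousel +72° to bring the white beaker back to the gate and lowered the lever onto its stop.

**Last checks**
- **Lever:** the red grip is at side-view pixel (335.0, 253.8), against (334.9, 253.9) at the start when it was locked. The tool also stopped at the same height as when I first gripped it.
- **Stack:** the beakers came to rest with undersides at about 45 and 80 mm, judged by tool height, with less than about 3 N of push. They look straight in the side view.
- **White beaker:** it is upright in its pocket at the gate. The carousel is about 1° off its starting angle, within the 3.5° allowed.
- **Bystanders:** the timer and the red marker look undisturbed in the last views. I made no separate measurement of their positions, and the black marker was only glimpsed.
- **Disagreement:** camera estimates of the moved stack differed by up to about 3 mm along y. The wrist view close above it settled this before I lowered the second beaker.

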